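# Re-zero a ratchet indexing stand and index it two clicks

## Task

The indexing stand on the bench holds a turned finial and was left part-way round. Throw the pawl lever over so that the wheel is free, turn the wheel back until it is fully home at its stop, and throw the pawl in again. Then advance the wheel by two clicks of the pawl, one at a time with a short stop after each, and leave it there with the pawl fully dropped in, the other things on the bench left alone.

Things in the scene. Friction and masses are not known exactly. Their poses are not given: they have to be found in the camera images.
- index_stand: Base of the indexing stand, screwed to the bench (immovable): a wooden plate 200 x 277 x 18 mm (reaching 122 mm to its +y side, 155 mm to -y). Origin: underside of the plate, on the wheel's axis; z up. Its x axis points away from the robot, give or take 20 degrees. The pawl's bracket stands at its -y side. Angles elsewhere are measured from its x axis, counterclockwise seen from above.
- index_wheel (a joint): Turn of the wheel about its upright axis, rad; counterclockwise seen from above = forward = growing; 0 = home at the stop (hard limit), 5.6 = forward end. With the pawl in it turns forward only: the pawl drops behind a tooth (click n) at 0.524 n - 0.05 (0.47, 1.00, ...), stays fully down for 0.18 rad more, then rides up the next tooth; turned back, the wheel is held at the click.
- wheel_axis (a point): Point on the axis of the steel wheel, at its top face, 36 mm above the bench. The disc is 192 mm across; 12 ratchet teeth 8 mm high form a ring at radius 77 to 95 mm. A wooden finial 54 mm wide is fixed in the middle, its top 111 mm above the bench. The wheel stays where it is left.
- pin_0 (a point): One of four equal upright round wooden hand pins on the wheel, 16 mm diameter, top 82 mm above the bench; this point lies on its axis 70 mm above the bench. The pins stand at radius 64 mm at angles 0.785, 2.356, 3.927 and 5.498 + the wheel's joint value (this one the first). Push any pin sideways along its circle to turn the wheel: about 2 to 4 N.
- pawl (a joint): Throw-over pawl, rad: 0 = nose fully down between the teeth, lever leaning 25 degrees over the wheel; up to 0.23 as it rides over a tooth; 0.87 = thrown out, nose clear, lever leaning 25 degrees away from the wheel. Its weighted knob makes it fall to whichever side of upright (about 0.47) it is on.
- pawl_knob (a point): Centre of the dark wooden knob (25 mm diameter, 26 mm long) on the pawl's lever, a 9 mm rod; 85 mm from the pivot, a level axis along the stand's x, 52 mm above the bench and 125 mm from the wheel's axis towards the stand's -y. Knob 129 mm high and 89 mm from the wheel's axis when in; 129 and 161 mm when out; 137 mm high when upright. Pushing it takes under 1 N.
- stop_tab (a point): Tip of the small steel tab that sticks out of the wheel's rim, 30 mm above the bench, 114 mm from the axis, at angle 1.047 + the wheel's joint value; when the wheel is home it lies against the steel stop block on the base. Brass studs on the base mark where it points at clicks 1, 2 and 3.
- glue_bottle: Bystander: upright glue bottle 46 mm diameter, 156 mm tall, right of the stand; origin at the centre of its underside.
- sanding_block: Bystander: sanding block 60 x 107 x 30 mm, left of the stand; origin at the centre of its underside.
- bench_dog: Bystander: round wooden bench dog 29 mm diameter, 72 mm tall, standing beyond the stand to the left; origin at the centre of its underside.
- brush_end (a point): Obstacle, fixed: upper end of a second broom's straight handle (red and black, 26 mm diameter) in front of the bench; from here it slopes down towards the robot, to x 0.339, y -0.048 at bench height. Also, a square wooden stair post 0.66 m tall stands on the bench right of the stand, at x 0.58 to 0.64, y -0.20 to -0.26.
- broom_handle (a point): Obstacle, fixed: a point on a push broom's straight wooden handle, 24 mm diameter, that leans over the bench's front edge on the left; it slopes down towards the robot, to the point x 0.366, y 0.387 at bench height, and up from here to its end at x 0.532, y 0.375, 0.51 m above the bench. Keep the arm clear of it.

How it is judged:
By the outcome, as a careful person would: the job done as asked, in the order asked, and still so for the second after the job is handed in, with the robot touching nothing.
It also fails if it takes over 69 s, if anything falls off the work surface, if the arm or the gripper's body presses on something with over 40 N, if the wrist force passes 120 N, or if a joint passes its speed limit or range.

## Robot

A 6-joint arm with a two-finger parallel gripper is mounted at the origin on a cart in front of the work surface, level with it; the furniture and walls round the work are solid. World frame = base frame: x ahead of the robot, y to its left, z up, the work surface at z = 0. Lengths are in mm, angles in degrees, forces in N, time in s.
With the tool pointing down it reaches from about 350 to 850 mm from the base axis. Payload 8.1 kg.
Tool frame: the origin (TCP) lies midway between the tips of the shut fingers; the grasp point (between the pads) lies 19 mm behind it; x points along the fingers, y is the direction in which the jaws open and shut, and the axes are right-handed (so a half turn about x gives the same grasp; the last joint's range is limited). The gripper opens to 85 mm and grips with 20 to 120 N. Pads are 22 mm wide; open, the fingers measure 114 mm over their backs; the gripper's body (76 mm by 85 mm) begins 54 mm behind the grasp point. The pads swing forward as they close: fully open they stand 13 mm farther back than shut.
Start: joints at [-80.409, 7.471, 85.268, -0, 87.261, -4.893], TCP at [150.09, -580.929, 231.292] pointing down, gripper open.
Joint ranges: [-169.43, 169.43], [-51.17, 129.36], [1.28, 143.12], [-76.62, 256.62], [0, 156.53], [-152.29, 152.29]. Speed limits (degrees/s): [136.94, 136.94, 159.86, 180, 180, 180].

## Interface

Orientations are given as [roll, pitch, yaw] about the fixed x, y, z axes, in that order (R = Rz(yaw) Ry(pitch) Rx(roll)).
In Python, from bench import sense, snapshot, hand_in gives the robot as it stands.
- The arm moves only by the tool drive_tool, never from a script. Its argument "deltas" is a list of rows, each a list of 7 numbers: the closure in counts, from 0 (fully open) to 255 (shut), then the shift along the tool's x, y, z in m, then the turn, a rotation vector about the tool's x, y, z in rad. A call has exactly 10 rows; each row is the pose to reach, as a shift and turn from the pose commanded when the call began, along the tool's axes at that moment; what a row does not reach only later rows make up. A row lasts 1/12 s, in which the tool goes at most 41.7 mm and 7.16 degrees, less where a joint would pass 70% of its speed; a pose out of reach is approached as far as the arm can. A call with a gripper value outside its range is refused whole. The fingers move at their own pace and stop on an object; "squeeze" is the grip in N (left out, the last holds). Time passes only in rows, so rows that repeat a pose let the fingers close, or fill a call up. It gives the time, the measured TCP pose, the force and the opening at its end, in the units of the state.
- sense(): the state, without advancing time (a new reading comes with each control period).
- snapshot(name): name is "side" or "top"; returns a dict with "frame" (420x560x3 uint8, blue, green, red), "fx", "fy", "cx", "cy" (pixels), "rvec" (rotation vector, rad) and "tvec" (3), from world to camera coordinates, as OpenCV has them. Camera axes: x right, y down, z forward; pixel columns grow to the right and rows downward; lengths in mm; the calibration is good to about 2 mm. A picture is of the moment at which its call begins. There is no depth.
- hand_in(): hands the job in, once; it reports no verdict.
The state is a dict: "time": time; "joint_pos": joint angles; "qd": joint speeds; "joint_efforts": joint torques, N m; "tool_pos": TCP position; "tcp_rot": TCP orientation; "ft_force": force on the tool from outside, world axes, zero at the start; "wrist_torque": the same for the moment, N m; "finger_gap": finger opening in mm.
Only numpy, scipy, OpenCV 4.12 (cv2) and the standard library are available. Lean on these libraries where they do the work, as an engineer would, in place of code of your own. Each camera call takes 0.05 s, during which the arm holds its last target.

## Working session

There is one attempt and no reset: what is moved stays moved. The work goes in short steps, Python scripts to look and compute and a tool call to move; the robot and the scene stay as the last step left them, time stands still between calls to the robot, and variables do not carry over. Pictures are saved under pics/ and viewed, and the job is handed in when it is done.

Besides the shell and the picture viewer there is one more tool, called by a JSON object that holds its "fn" and its "kwargs", one argument or row to a line. drive_tool: Moves the arm, as the interface text tells. Its arguments: {"type":"object","properties":{"deltas":{"type":"array","items":{"type":"array","items":{"type":"number"}}},"squeeze":{"type":"number"}},"required":["deltas"]}

```bash
ls; mkdir -p pics; python3 - <<'E'
from bench import sense,snapshot
import cv2,pickle
print(sense())
for n in("side","top"):
    s=snapshot(n);cv2.imwrite(f"pics/{n}0.png",s["frame"]);pickle.dump(s,open(f"{n}0.pkl","wb"))
    print({k:v for k,v in s.items() if k!="frame"})
E
```

```text
pics
{'time': 0.0, 'joint_pos': array([-8.04100265e+01,  7.51465971e+00,  8.53309106e+01,  1.04675392e-06,
        8.72625018e+01, -4.89400414e+00]), 'qd': array([-0.0047505 , -0.00130961,  0.05122342,  0.01042393,  0.00468025,
       -0.05712375]), 'joint_efforts': array([ 2.91181510e-03, -5.69402540e+01, -5.00548410e+01, -1.18182475e-04,
        1.49952038e-02,  1.52665098e-05]), 'tool_pos': array([ 149.98279738, -580.36625127,  230.23348731]), 'tcp_rot': array([-94.8945584 ,  89.89192794,  99.58941921]), 'ft_force': array([ 0.59903495,  0.35009177, -0.47210514]), 'wrist_torque': array([-0.06930966, -0.00584514,  0.02429477]), 'finger_gap': 85.36126604410858}
{'fx': 421.5760634585535, 'fy': 421.5760634585535, 'cx': 277.5627521741283, 'cy': 211.49917085471202, 'rvec': array([ 1.37725847,  1.7067392 , -1.0625712 ]), 'tvec': array([  42.19023557,  -81.80513002, 1753.56515802])}
{'fx': 527.0561289204164, 'fy': 527.0561289204164, 'cx': 279.61018851205165, 'cy': 211.69576010018233, 'rvec': array([ 2.17562695, -2.19918253,  0.07778449]), 'tvec': array([  66.33343129,  578.444255  , 1894.94247095])}
```

View pics/side0.png

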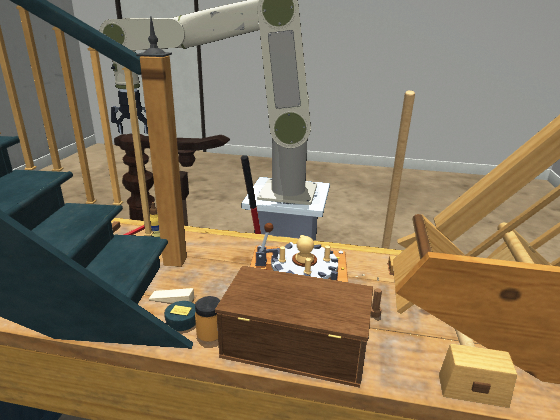

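View pics/top0.png

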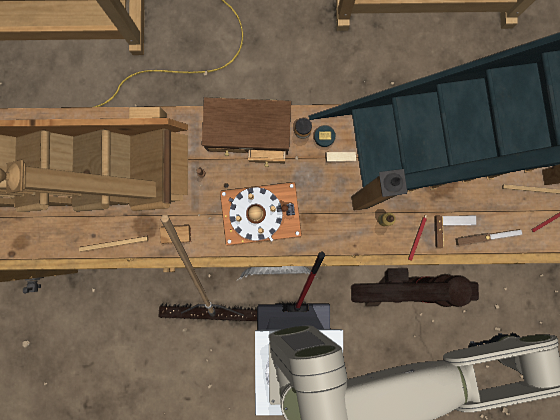

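The side view shows the robot at top and the stand around pixel (305,258). In the top view the stand is around (258,212), the pawl at (290,209) and the stair post at (393,185). Next I'll zoom in.

```bash
cat > h.py <<'E'
import cv2,pickle,numpy as np
def load(f): return pickle.load(open(f,"rb"))
def proj(s,P):
    K=np.array([[s["fx"],0,s["cx"]],[0,s["fy"],s["cy"]],[0,0,1]])
    return cv2.projectPoints(np.array(P,float).reshape(-1,1,3),s["rvec"],s["tvec"],K,None)[0].reshape(-1,2)
def back(s,uv,z):
    R=cv2.Rodrigues(s["rvec"])[0];d=R.T@np.array([(uv[0]-s["cx"])/s["fx"],(uv[1]-s["cy"])/s["fy"],1]);c=-R.T@s["tvec"]
    return c+d*(z-c[2])/d[2]
def crop(s,u0,v0,u1,v1,k,fn,pts=None):
    im=cv2.resize(s["frame"][v0:v1,u0:u1],None,fx=k,fy=k,interpolation=cv2.INTER_CUBIC)
    if pts is not None:
        for p in proj(s,pts): cv2.circle(im,(int((p[0]-u0+.5)*k),int((p[1]-v0+.5)*k)),3,(0,0,255),1)
    cv2.imwrite(fn,im)
E
python3 - <<'E'
from h import *
t=load("top0.pkl");s=load("side0.pkl")
crop(t,210,170,310,250,8,"pics/t1.png");crop(s,230,210,360,290,6,"pics/s1.png")
E
```

```text
(no output)
```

View pics/t1.png

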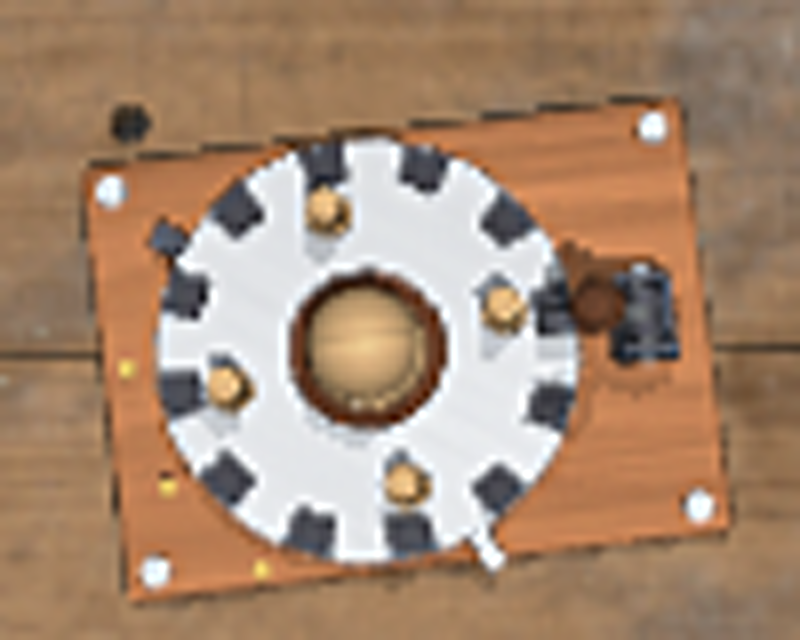

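View pics/s1.png

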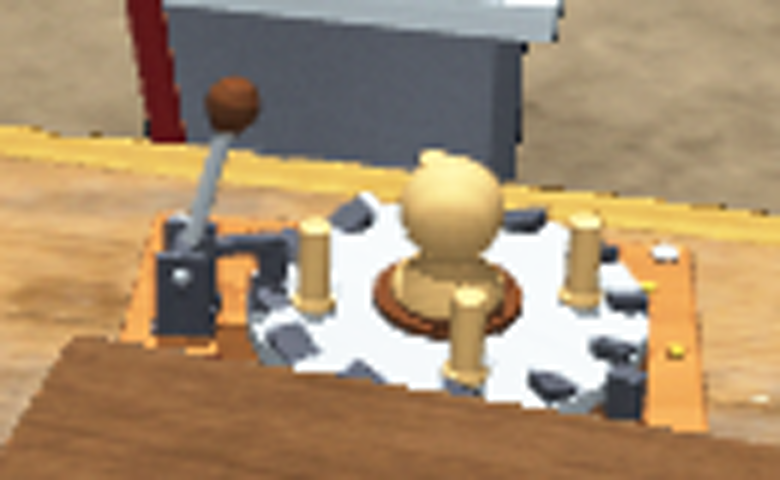

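```bash
cat > fit.py <<'E'
from h import *
from scipy.optimize import least_squares
t=load("top0.pkl")
px=lambda a,b:np.array([210+(a+.5)/8-.5,170+(b+.5)/8-.5])
obs={'p':[px(325,208),px(227,385),px(405,481),px(503,305)],'tab':px(489,563),'knob':px(597,300),'fin':px(365,343)}
st=[px(126,368),px(168,487),px(262,568)]
def model(v):
    x,y,a,q=v
    pol=lambda r,th,z:[x+r*np.cos(a+th),y+r*np.sin(a+th),z]
    P=[pol(64,0.785+q+k*np.pi/2,82) for k in range(4)]
    P+=[pol(114,1.047+q,30),pol(89,-np.pi/2,129)]
    P+=[pol(114,1.047+.474+.524*k,20) for k in range(3)]
    return P
def res(v,k):
    O=obs['p'];O=[O[(i+k)%4] for i in range(4)]+[obs['tab'],obs['knob']]+st
    return (proj(t,model(v))-np.array(O)).ravel()
if __name__=="__main__":
    c=back(t,px(365,348),36);print(c)
    best=None
    for k in range(4):
        for q0 in np.arange(0,5.6,.5):
            r=least_squares(res,[c[0],c[1],0,q0],args=(k,))
            if best is None or r.cost<best[0]: best=(r.cost,k,r.x,r.fun)
    print(best)
    v=best[2]; np.save("v.npy",v)
    s=load("side0.pkl")
    crop(t,210,170,310,250,8,"pics/t2.png",model(v));crop(s,230,210,360,290,6,"pics/s2.png",model(v))
E
python3 fit.py
```

```text
[574.0203833  148.14676238  36.        ]
(np.float64(9.298662895981666), 2, array([5.74536178e+02, 1.44205492e+02, 1.07523818e-01, 2.49937884e+00]), array([ 0.1975102 , -0.05719329,  0.88718894, -0.33574298,  0.90293785,
       -1.03840548,  0.16826237, -0.95858605,  1.40175521,  0.45286281,
       -3.25558265,  0.98366833, -0.18255551, -0.21878406, -0.25085011,
        0.29466862,  0.24337147,  0.8875993 ]))
```

View pics/t2.png

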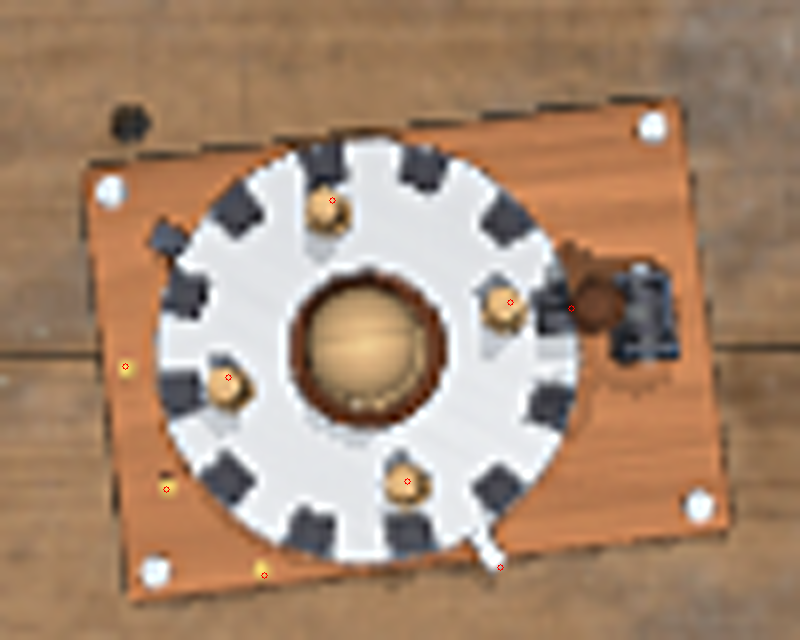

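View pics/s2.png

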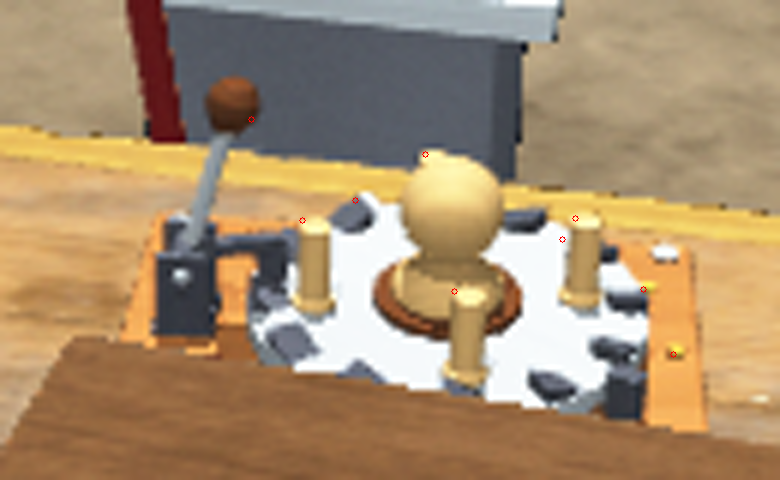

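```bash
cat > fit2.py <<'E'
from fit import *
s=load("side0.pkl")
sx=lambda a,b:np.array([230+(a+.5)/6-.5,210+(b+.5)/6-.5])
def model(v):
    x,y,a,q,rs,pw=v
    pol=lambda r,th,z:[x+r*np.cos(a+th),y+r*np.sin(a+th),z]
    P=[pol(64,0.785+q+k*np.pi/2,82) for k in range(4)]
    l=np.radians(25)-pw
    P+=[pol(114,1.047+q,30),pol(125-85*np.sin(l),-np.pi/2,52+85*np.cos(l))]
    P+=[pol(rs,1.047+.474+.524*k,20) for k in range(3)]
    return P
O=obs['p'];O=[O[(i+2)%4] for i in range(4)]+[obs['tab'],obs['knob']]+st
def res(v):
    m=model(v)
    r1=(proj(t,m)-np.array(O)).ravel()
    # side: pins order 0..3 ; stand knob
    so=np.array([sx(585,215),sx(470,290)]) if 0 else None
    ms=proj(s,m); 
    cand=[sx(315,222),sx(468,294),sx(585,220)]
    r=[]
    for cpt in cand:
        d=ms[:4]-cpt; r+=list(d[np.argmin((d**2).sum(1))])
    r+=list(ms[5]-sx(232,103)); r+=list(ms[6]-sx(675,350))
    return np.r_[r1,r]
r=least_squares(res,[574.5,146,.1,2.5,114,.2],loss='soft_l1')
print(r.cost,r.x,np.round(res(r.x),1)); np.save("v.npy",r.x)
m=model(r.x);print(np.round(m,1))
crop(t,210,170,310,250,8,"pics/t3.png",m);crop(s,230,210,360,290,6,"pics/s3.png",m)
E
python3 fit2.py
```

```text
2.66250514427019 [5.73468892e+02 1.48491648e+02 1.16533606e-01 2.50795854e+00
 1.09284250e+02 1.82452988e-01] [-0.7  0.2 -0.4 -0.3 -0.6 -0.6 -1.  -0.3  0.7  0.5 -0.3  0.4 -0.   0.3
 -0.2  0.1 -0.1  0.1 -0.5 -0.1 -0.3 -0.5 -0.2 -0.5 -0.5  0.8 -0.4  0.4]
[[511.8 131.6  82. ]
 [590.4  86.8  82. ]
 [635.2 165.4  82. ]
 [556.5 210.2  82. ]
 [475.1  90.9  30. ]
 [585.5  45.5 134.3]
 [566.2 257.5  20. ]
 [512.6 239.3  20. ]
 [475.4 196.6  20. ]]
```

View pics/t3.png

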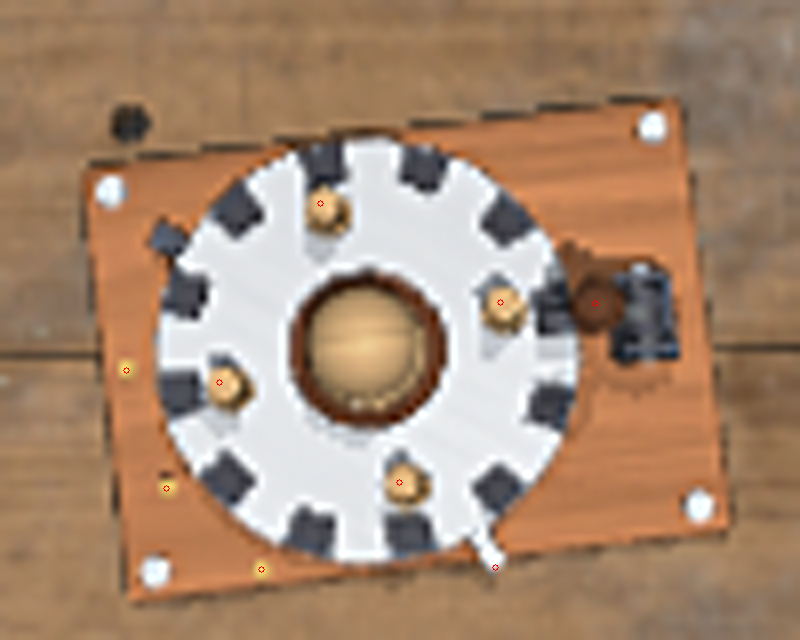

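View pics/s3.png

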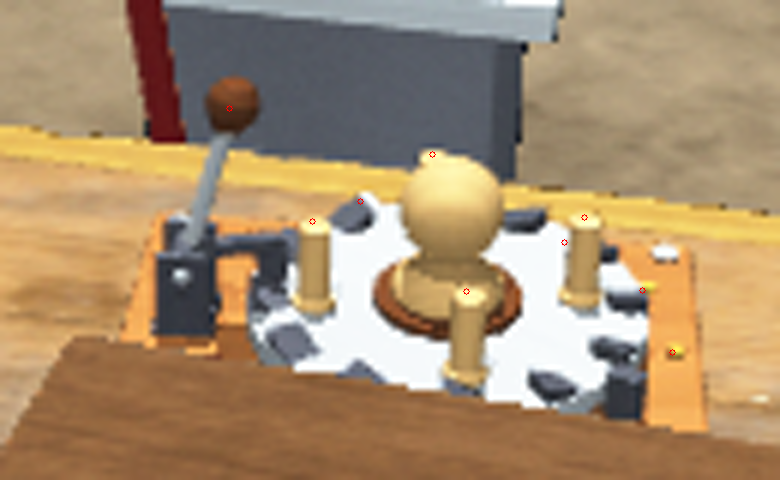

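The fit agrees with both pictures to within about 1 px: axis at about (574,147), yaw 0.115 and q about 2.50. The pawl is riding a tooth at about 0.18. Next I'll triangulate the obstacles.

```bash
python3 - <<'E'
from h import *
from scipy.optimize import least_squares
t=load("top0.pkl");s=load("side0.pkl")
f=lambda a,b:least_squares(lambda P:np.r_[proj(t,P)[0]-a,proj(s,P)[0]-b],[500,0,300.])
for n,a,b in [("brush",(321.5,254),(246,157)),("broomtop",(166.5,217),(409,94))]:
    r=f(np.array(a),np.array(b));print(n,r.x,r.cost)
for n,u,z in [("glue",(388,217),156),("sand",(175,233),30),("dog",(201,172),72),("chesttopnear",(205,148),120),("chest r",(290,150),120)]:
    print(n,back(t,u,z))
print(back(s,(225,318),0),back(s,(222,300),100))
crop(t,140,130,420,330,2.8,"pics/t4.png")
crop(s,90,0,420,300,2,"pics/s4.png")
E
```

```text
brush [426.12821229 -63.63702416 279.35804645] 2.576883647236661
broomtop [534.8175558  371.089373   504.86985422] 1.3044229855461156
glue [ 547.89076437 -304.93671193  156.        ]
sand [505.53629226 437.78480734  30.        ]
dog [719.81817573 337.8617271   72.        ]
chesttopnear [796.5669571  316.88919625 120.        ]
chest r [786.46012968  21.97795465 120.        ]
[822.45331498  -6.273576     0.        ] [881.53584102   9.46669346 100.        ]
```

View pics/t4.png

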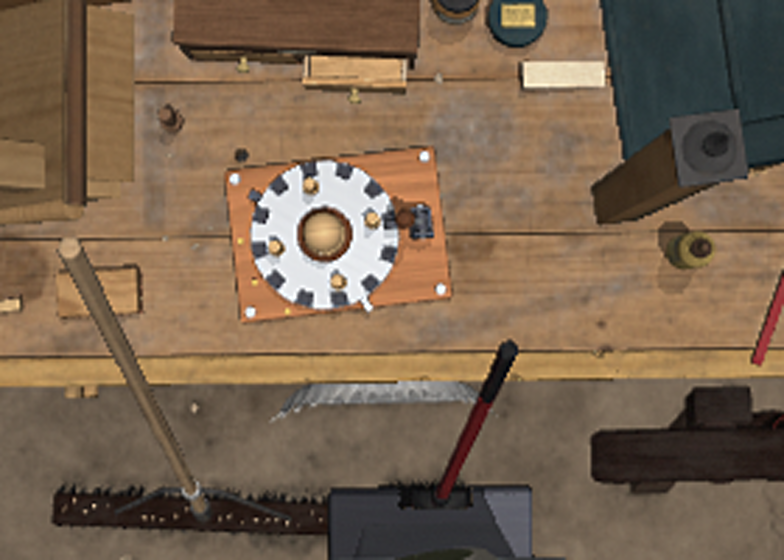

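View pics/s4.png

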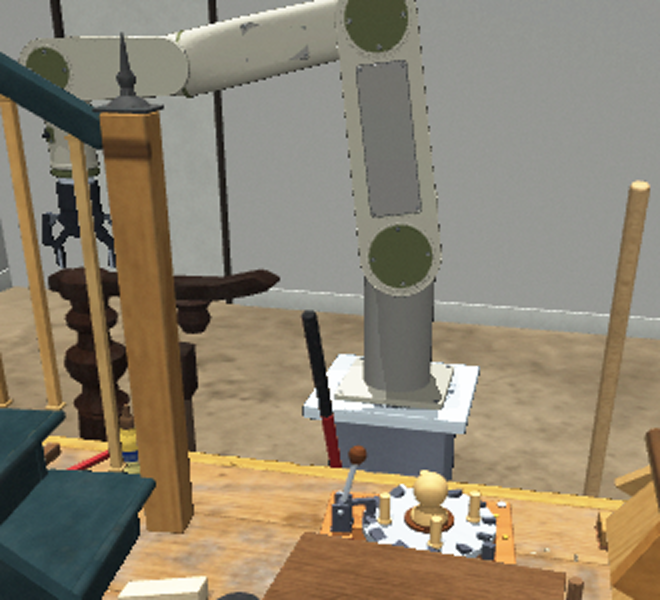

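```bash
cat > plan.py <<'E'
import numpy as np, json,sys
from scipy.spatial.transform import Rotation as Ro
A=np.array([573.9,147.5]);a=0.115
def W(sx,sy):  # stand->world
    return A+np.array([np.cos(a)*sx-np.sin(a)*sy,np.sin(a)*sx+np.cos(a)*sy])
def Rpsi(p):
    c,s=np.cos(p),np.sin(p); return np.array([[0,c,s],[0,s,-c],[-1,0,0]])
# pose: x,y,z mm, psi deg (direction of tool y)
def rows(p0,wps,g=255):
    """wps: list of 10 poses"""
    out=[];R0=Rpsi(np.radians(p0[3])); prev=np.array(p0,float)
    for w in wps:
        w=np.array(w,float)
        d=R0.T@(w[:3]-np.array(p0[:3]))/1000
        tr=-np.radians(w[3]-p0[3])
        st=np.linalg.norm(w[:3]-prev[:3]);
        if st>41.7 or abs(w[3]-prev[3])>7.16: print("TOO FAST",st,w[3]-prev[3])
        out.append([g]+[round(float(v),4) for v in d]+[round(float(tr),4),0,0]); prev=w
    return out
def line(p0,p1,n=10,ease=True):
    p0=np.array(p0,float);p1=np.array(p1,float)
    t=np.linspace(0,1,n+1)[1:]
    if ease:t=.5*t+.5*(3*t*t-2*t**3) if ease=="half" else (3*t*t-2*t**3)
    return [p0+(p1-p0)*k for k in t]
def show(r): print("["+",\n".join(json.dumps(x) for x in r)+"]"); print("end",r[-1])
E
python3 - <<'E'
from plan import *
from bench import sense
s=sense();R=Ro.from_euler("xyz",s['tcp_rot'],degrees=True).as_matrix();print(R.round(3))
print("psi",np.degrees(np.arctan2(R[1,1],R[0,1])),s['joint_pos'])
E
```

```text
[[-0.     0.25  -0.968]
 [ 0.002 -0.968 -0.25 ]
 [-1.    -0.002 -0.   ]]
psi -75.51886821314531 [-8.04106076e+01  7.51112627e+00  8.53237636e+01  1.08688319e-03
  8.72631809e+01 -4.89178412e+00]
```

```bash
cat >> plan.py <<'E'
P="pose.json"
def cur(): return np.array(json.load(open(P)))
def emit(wps,g=255,p0=None):
    p0=cur() if p0 is None else p0
    r=[[x[0]]+[round(v,3) for v in x[1:]] for x in rows(p0,wps,g)]
    for x in r: print(json.dumps(x)+",")
    e=r[-1]; n=np.r_[p0[:3]+Rpsi(np.radians(p0[3]))@np.array(e[1:4])*1000, p0[3]-np.degrees(e[4])]
    json.dump(n.tolist(),open(P,"w")); print("end pose",n.round(1))
def chk(extra=True):
    from bench import sense
    s=sense();R=Ro.from_euler("xyz",s['tcp_rot'],degrees=True).as_matrix()
    print("t",round(s['time'],2),"pos",s['tool_pos'].round(1),"psi",round(float(np.degrees(np.arctan2(R[1,1],R[0,1]))),1),"F",s['ft_force'].round(1),"M",s['wrist_torque'].round(2),"j",s['joint_pos'].round(1),"gap",round(s['finger_gap'],1),"cmd",cur().round(1))
E
python3 - <<'E'
from plan import *
p=np.array([150.1,-580.9,231.3,-75.5]);json.dump(p.tolist(),open(P,"w"))
emit(line(p,[75,-444,350,-75.5]))
p=cur();r=450
def arc(th0,th1,n,t0=0,t1=1):
    out=[]
    for k in range(1,n+1):
        u=t0+(t1-t0)*k/n
        e=3*u*u-2*u**3
        th=th0+(th1-th0)*e; q=-75.5+(6.6+75.5)*e
        out.append([r*np.cos(np.radians(th)),r*np.sin(np.radians(th)),350,q])
    return out
A1=arc(-80.4,8,30)
for i in range(3): print(i);emit(A1[10*i:10*i+10])
E
```

```text
[255, -0.003, -0.004, 0.001, -0.0, 0, 0],
[255, -0.012, -0.016, 0.004, -0.0, 0, 0],
[255, -0.026, -0.033, 0.008, -0.0, 0, 0],
[255, -0.042, -0.053, 0.013, -0.0, 0, 0],
[255, -0.059, -0.076, 0.019, -0.0, 0, 0],
[255, -0.077, -0.098, 0.025, -0.0, 0, 0],
[255, -0.093, -0.119, 0.03, -0.0, 0, 0],
[255, -0.106, -0.136, 0.034, -0.0, 0, 0],
[255, -0.115, -0.147, 0.037, -0.0, 0, 0],
[255, -0.119, -0.151, 0.038, -0.0, 0, 0],
end pose [  75.5 -444.2  350.3  -75.5]
0
[255, 0.0, -0.0, -0.002, -0.005, 0, 0],
[255, 0.0, 0.0, -0.009, -0.018, 0, 0],
[255, 0.0, 0.001, -0.019, -0.04, 0, 0],
[255, 0.0, 0.001, -0.033, -0.07, 0, 0],
[255, 0.0, 0.001, -0.051, -0.106, 0, 0],
[255, 0.0, -0.0, -0.072, -0.149, 0, 0],
[255, 0.0, -0.003, -0.095, -0.198, 0, 0],
[255, 0.0, -0.007, -0.121, -0.251, 0, 0],
[255, 0.0, -0.013, -0.148, -0.309, 0, 0],
[255, 0.0, -0.021, -0.177, -0.371, 0, 0],
end pose [ 241.6 -379.6  350.3  -54.2]
1
[255, 0.0, 0.001, -0.032, -0.066, 0, 0],
[255, 0.0, -0.001, -0.065, -0.133, 0, 0],
[255, 0.0, -0.005, -0.098, -0.203, 0, 0],
[255, 0.0, -0.012, -0.132, -0.274, 0, 0],
[255, 0.0, -0.021, -0.165, -0.345, 0, 0],
[255, 0.0, -0.033, -0.198, -0.417, 0, 0],
[255, 0.0, -0.048, -0.229, -0.488, 0, 0],
[255, 0.0, -0.064, -0.258, -0.557, 0, 0],
[255, 0.0, -0.082, -0.286, -0.625, 0, 0],
[255, 0.0, -0.101, -0.311, -0.69, 0, 0],
end pose [ 435.  -115.9  350.3  -14.7]
2
[255, 0.0, -0.001, -0.03, -0.062, 0, 0],
[255, 0.0, -0.004, -0.058, -0.121, 0, 0],
[255, 0.0, -0.008, -0.084, -0.174, 0, 0],
[255, 0.0, -0.013, -0.107, -0.223, 0, 0],
[255, 0.0, -0.018, -0.127, -0.266, 0, 0],
[255, 0.0, -0.023, -0.144, -0.302, 0, 0],
[255, 0.0, -0.028, -0.157, -0.332, 0, 0],
[255, 0.0, -0.032, -0.167, -0.354, 0, 0],
[255, 0.0, -0.034, -0.173, -0.367, 0, 0],
[255, 0.0, -0.035, -0.175, -0.372, 0, 0],
end pose [445.5  62.3 350.3   6.6]
```

{"fn": "drive_tool", "kwargs": {
  "deltas": [
    [255,-0.003,-0.004,0.001,0,0,0],
    [255,-0.012,-0.016,0.004,0,0,0],
    [255,-0.026,-0.033,0.008,0,0,0],
    [255,-0.042,-0.053,0.013,0,0,0],
    [255,-0.059,-0.076,0.019,0,0,0],
    [255,-0.077,-0.098,0.025,0,0,0],
    [255,-0.093,-0.119,0.03,0,0,0],
    [255,-0.106,-0.136,0.034,0,0,0],
    [255,-0.115,-0.147,0.037,0,0,0],
    [255,-0.119,-0.151,0.038,0,0,0]
  ],
  "squeeze": 30
}}

```text
time: 0.93
tool_pos: [74.9, -443.5, 352.5]
tcp_rot: [74.5, 89.8, -91.1]
ft_force: [-0.1, 0.7, -0.3]
finger_gap: -0.0
```

{"fn": "drive_tool", "kwargs": {
  "deltas": [
    [255,0,0,-0.002,-0.005,0,0],
    [255,0,0,-0.009,-0.018,0,0],
    [255,0,0.001,-0.019,-0.04,0,0],
    [255,0,0.001,-0.033,-0.07,0,0],
    [255,0,0.001,-0.051,-0.106,0,0],
    [255,0,0,-0.072,-0.149,0,0],
    [255,0,-0.003,-0.095,-0.198,0,0],
    [255,0,-0.007,-0.121,-0.251,0,0],
    [255,0,-0.013,-0.148,-0.309,0,0],
    [255,0,-0.021,-0.177,-0.371,0,0]
  ]
}}

```text
time: 1.77
tool_pos: [243.6, -378.6, 348.8]
tcp_rot: [-104.6, 89.9, 111.4]
ft_force: [0.3, -0.4, 0.2]
finger_gap: -0.2
```

{"fn": "drive_tool", "kwargs": {
  "deltas": [
    [255,0,0.001,-0.032,-0.066,0,0],
    [255,0,-0.001,-0.065,-0.133,0,0],
    [255,0,-0.005,-0.098,-0.203,0,0],
    [255,0,-0.012,-0.132,-0.274,0,0],
    [255,0,-0.021,-0.165,-0.345,0,0],
    [255,0,-0.033,-0.198,-0.417,0,0],
    [255,0,-0.048,-0.229,-0.488,0,0],
    [255,0,-0.064,-0.258,-0.557,0,0],
    [255,0,-0.082,-0.286,-0.625,0,0],
    [255,0,-0.101,-0.311,-0.69,0,0]
  ]
}}

```text
time: 2.6
tool_pos: [436.2, -113.0, 348.8]
tcp_rot: [-109.5, 89.9, 146.1]
ft_force: [-0.1, -0.1, -0.2]
finger_gap: 0.6
```

{"fn": "drive_tool", "kwargs": {
  "deltas": [
    [255,0,-0.001,-0.03,-0.062,0,0],
    [255,0,-0.004,-0.058,-0.121,0,0],
    [255,0,-0.008,-0.084,-0.174,0,0],
    [255,0,-0.013,-0.107,-0.223,0,0],
    [255,0,-0.018,-0.127,-0.266,0,0],
    [255,0,-0.023,-0.144,-0.302,0,0],
    [255,0,-0.028,-0.157,-0.332,0,0],
    [255,0,-0.032,-0.167,-0.354,0,0],
    [255,0,-0.034,-0.173,-0.367,0,0],
    [255,0,-0.035,-0.175,-0.372,0,0]
  ]
}}

```text
time: 3.43
tool_pos: [445.6, 63.5, 349.6]
tcp_rot: [-103.4, 89.9, 173.4]
ft_force: [-0.3, 0.8, -0.3]
finger_gap: 0.0
```

```bash
python3 - <<'E'
from plan import *
chk()
K=W(0,-104);print("knob",K)
p=W(0,-66)
emit(line(cur(),[p[0],p[1],230,6.6]))
emit(line(cur(),[p[0],p[1],113,6.6]))
E
```

```text
t 3.43 pos [445.6  63.5 349.6] psi 6.7 F [-0.3  0.8 -0.3] M [ 0.   -0.06  0.04] j [  1.6 -16.9  96.1   0.  100.9  -5.2] gap 0.0 cmd [445.5  62.3 350.3   6.6]
knob [585.83365559  44.18694243]
[255, 0.003, 0.004, -0.0, 0.0, 0, 0],
[255, 0.013, 0.014, -0.0, 0.0, 0, 0],
[255, 0.026, 0.03, -0.001, 0.0, 0, 0],
[255, 0.042, 0.048, -0.001, 0.0, 0, 0],
[255, 0.06, 0.069, -0.002, 0.0, 0, 0],
[255, 0.078, 0.089, -0.003, 0.0, 0, 0],
[255, 0.094, 0.108, -0.003, 0.0, 0, 0],
[255, 0.108, 0.123, -0.004, 0.0, 0, 0],
[255, 0.117, 0.133, -0.004, 0.0, 0, 0],
[255, 0.12, 0.137, -0.004, 0.0, 0, 0],
end pose [581.2  82.  230.3   6.6]
[255, 0.003, 0.0, 0.0, 0.0, 0, 0],
[255, 0.012, 0.0, 0.0, 0.0, 0, 0],
[255, 0.025, 0.0, 0.0, 0.0, 0, 0],
[255, 0.041, 0.0, 0.0, 0.0, 0, 0],
[255, 0.059, 0.0, 0.0, 0.0, 0, 0],
[255, 0.076, 0.0, 0.0, 0.0, 0, 0],
[255, 0.092, 0.0, 0.0, 0.0, 0, 0],
[255, 0.105, 0.0, 0.0, 0.0, 0, 0],
[255, 0.114, 0.0, 0.0, 0.0, 0, 0],
[255, 0.117, 0.0, 0.0, 0.0, 0, 0],
end pose [581.2  82.  113.3   6.6]
```

{"fn": "drive_tool", "kwargs": {
  "deltas": [
    [255,0.003,0.004,0,0,0,0],
    [255,0.013,0.014,0,0,0,0],
    [255,0.026,0.03,-0.001,0,0,0],
    [255,0.042,0.048,-0.001,0,0,0],
    [255,0.06,0.069,-0.002,0,0,0],
    [255,0.078,0.089,-0.003,0,0,0],
    [255,0.094,0.108,-0.003,0,0,0],
    [255,0.108,0.123,-0.004,0,0,0],
    [255,0.117,0.133,-0.004,0,0,0],
    [255,0.12,0.137,-0.004,0,0,0]
  ]
}}

```text
time: 4.27
tool_pos: [581.5, 80.9, 227.0]
tcp_rot: [-90.5, 89.8, -174.0]
ft_force: [-0.0, 0.3, -0.3]
finger_gap: -0.4
```

{"fn": "drive_tool", "kwargs": {
  "deltas": [
    [255,0.003,0,0,0,0,0],
    [255,0.012,0,0,0,0,0],
    [255,0.025,0,0,0,0,0],
    [255,0.041,0,0,0,0,0],
    [255,0.059,0,0,0,0,0],
    [255,0.076,0,0,0,0,0],
    [255,0.092,0,0,0,0,0],
    [255,0.105,0,0,0,0,0],
    [255,0.114,0,0,0,0,0],
    [255,0.117,0,0,0,0,0]
  ]
}}

```text
time: 5.1
tool_pos: [580.0, 81.8, 111.3]
tcp_rot: [-93.3, 89.9, -176.7]
ft_force: [0.2, 0.8, -0.3]
finger_gap: -0.1
```

```bash
cat > pic.py <<'E'
import sys
from h import *
from plan import *
from bench import snapshot
tag=sys.argv[1]
for n in sys.argv[2:]:
    s=snapshot(n);pickle.dump(s,open(f"{n}{tag}.pkl","wb"))
    if n=="side": crop(s,220,150,360,290,5,f"pics/side{tag}.png")
    else: crop(s,200,160,320,260,6,f"pics/top{tag}.png")
chk()
E
python3 pic.py 1 side top
```

```text
t 5.2 pos [581.   81.8 112.9] psi 6.6 F [ 0.2  0.2 -0.3] M [-0.01  0.03  0.02] j [ 3.  10.4 94.7 -0.  75.  -3.6] gap -0.1 cmd [581.2  82.  113.3   6.6]
```

View pics/side1.png

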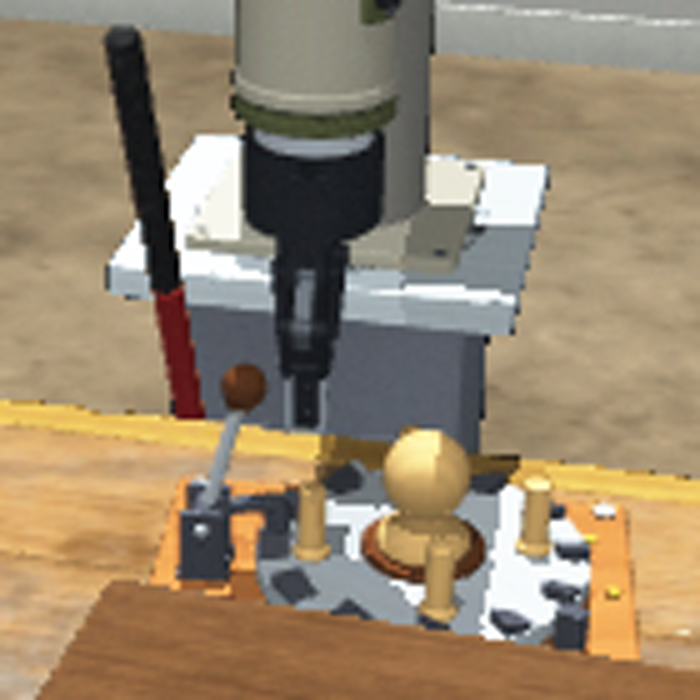

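View pics/top1.png

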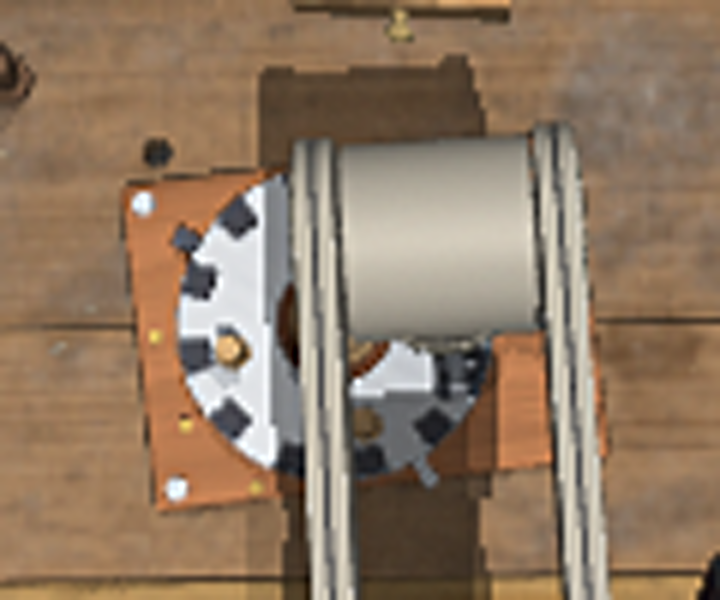

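Side view: the fingertips at (305,425) are on the wheel side of the knob at (243,385) and clear of it. I'll push the knob outward along tool +z.

{"fn": "drive_tool", "kwargs": {
  "deltas": [
    [255,0,0,0.003,0,0,0],
    [255,0,0,0.007,0,0,0],
    [255,0,0,0.011,0,0,0],
    [255,0,0,0.015,0,0,0],
    [255,0,0,0.019,0,0,0],
    [255,0,0,0.023,0,0,0],
    [255,0,0,0.027,0,0,0],
    [255,0,0,0.031,0,0,0],
    [255,0,0,0.035,0,0,0],
    [255,0,0,0.039,0,0,0]
  ]
}}

```text
time: 6.03
tool_pos: [585.8, 42.6, 113.2]
tcp_rot: [-82.9, 90.0, -166.3]
ft_force: [0.1, 0.4, 1.0]
finger_gap: 0.0
```

{"fn": "drive_tool", "kwargs": {
  "deltas": [
    [255,0,0,0.003,0,0,0],
    [255,0,0,0.006,0,0,0],
    [255,0,0,0.009,0,0,0],
    [255,0,0,0.012,0,0,0],
    [255,0,0,0.015,0,0,0],
    [255,0,0,0.018,0,0,0],
    [255,0,0,0.021,0,0,0],
    [255,0,0,0.024,0,0,0],
    [255,0,0,0.027,0,0,0],
    [255,0,0,0.03,0,0,0]
  ]
}}

```text
time: 6.87
tool_pos: [589.3, 13.1, 113.3]
tcp_rot: [-167.1, 90.0, 109.4]
ft_force: [-0.0, 1.7, 0.2]
finger_gap: -0.2
```

```bash
python3 - <<'E'
from plan import *
p=cur();R=Rpsi(np.radians(p[3]));p[:3]+=R@np.array([0,0,69.]);json.dump(p.tolist(),open(P,"w"))
E
python3 pic.py 2 side
```

```text
t 6.92 pos [589.3  13.1 113.3] psi 6.6 F [-0.1  3.1  0.4] M [ 0.31  0.04 -0.01] j [ -3.7  10.7  94.3   0.   75.  -10.3] gap 0.1 cmd [589.1  13.5 113.3   6.6]
```

View pics/side2.png

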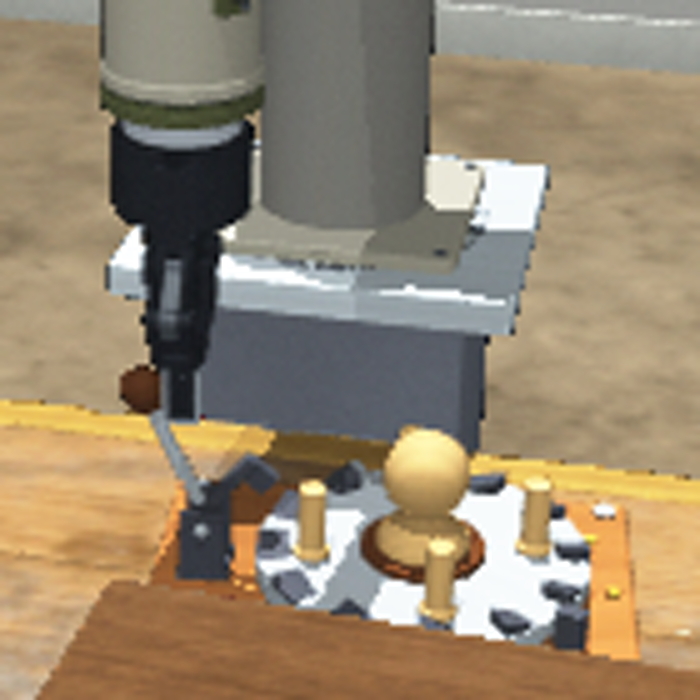

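The pawl is thrown out: the knob is at (140,388) leaning away and the nose is raised at (250,470). Next I'll go to the near side, ahead of pin_0.

```bash
python3 - <<'E'
from plan import *
def F(phi,r=61): return W(r*np.cos(phi),r*np.sin(phi))
p=cur();R=Rpsi(np.radians(p[3]))
b=p.copy();b[:3]+=R@np.array([0,0,-10.]); u=b.copy();u[2]=165
emit(line(p,b,3,False)+line(b,u,7))
phi=3.74;xy=F(phi);psi=np.degrees(a+phi)-180
print(phi,xy,psi)
emit(line(cur(),[xy[0],xy[1],165,psi],10))
emit(line(cur(),[xy[0],xy[1],57,psi],10))
E
```

```text
[255, 0.0, 0.0, -0.003, -0.0, 0, 0],
[255, 0.0, -0.0, -0.007, -0.0, 0, 0],
[255, 0.0, -0.0, -0.01, -0.0, 0, 0],
[255, -0.003, -0.0, -0.01, -0.0, 0, 0],
[255, -0.01, -0.0, -0.01, -0.0, 0, 0],
[255, -0.02, -0.0, -0.01, -0.0, 0, 0],
[255, -0.031, -0.0, -0.01, -0.0, 0, 0],
[255, -0.042, -0.0, -0.01, -0.0, 0, 0],
[255, -0.049, -0.0, -0.01, -0.0, 0, 0],
[255, -0.052, -0.0, -0.01, -0.0, 0, 0],
end pose [588.   23.4 165.3   6.6]
3.74 [527.77567627 107.58074699] 40.875230022932385
[255, 0.0, -0.001, -0.003, -0.017, 0, 0],
[255, 0.0, -0.005, -0.009, -0.062, 0, 0],
[255, 0.0, -0.011, -0.02, -0.129, 0, 0],
[255, 0.0, -0.018, -0.032, -0.21, 0, 0],
[255, 0.0, -0.025, -0.045, -0.299, 0, 0],
[255, 0.0, -0.033, -0.059, -0.388, 0, 0],
[255, 0.0, -0.039, -0.071, -0.469, 0, 0],
[255, 0.0, -0.045, -0.081, -0.536, 0, 0],
[255, 0.0, -0.049, -0.088, -0.581, 0, 0],
[255, 0.0, -0.05, -0.091, -0.598, 0, 0],
end pose [527.8 108.  165.3  40.9]
[255, 0.003, -0.0, 0.0, -0.0, 0, 0],
[255, 0.011, -0.0, 0.0, -0.0, 0, 0],
[255, 0.023, -0.0, 0.0, -0.0, 0, 0],
[255, 0.038, -0.0, 0.0, -0.0, 0, 0],
[255, 0.054, -0.0, 0.0, -0.0, 0, 0],
[255, 0.07, -0.0, 0.0, -0.0, 0, 0],
[255, 0.085, -0.0, 0.0, -0.0, 0, 0],
[255, 0.097, -0.0, 0.0, -0.0, 0, 0],
[255, 0.105, -0.0, 0.0, -0.0, 0, 0],
[255, 0.108, -0.0, 0.0, -0.0, 0, 0],
end pose [527.8 108.   57.3  40.9]
```

{"fn": "drive_tool", "kwargs": {
  "deltas": [
    [255,0,0,-0.003,0,0,0],
    [255,0,0,-0.007,0,0,0],
    [255,0,0,-0.01,0,0,0],
    [255,-0.003,0,-0.01,0,0,0],
    [255,-0.01,0,-0.01,0,0,0],
    [255,-0.02,0,-0.01,0,0,0],
    [255,-0.031,0,-0.01,0,0,0],
    [255,-0.042,0,-0.01,0,0,0],
    [255,-0.049,0,-0.01,0,0,0],
    [255,-0.052,0,-0.01,0,0,0]
  ]
}}

```text
time: 7.75
tool_pos: [589.4, 23.1, 168.0]
tcp_rot: [80.8, 89.8, -2.6]
ft_force: [1.0, -0.1, 0.6]
finger_gap: -0.1
```

{"fn": "drive_tool", "kwargs": {
  "deltas": [
    [255,0,-0.001,-0.003,-0.017,0,0],
    [255,0,-0.005,-0.009,-0.062,0,0],
    [255,0,-0.011,-0.02,-0.129,0,0],
    [255,0,-0.018,-0.032,-0.21,0,0],
    [255,0,-0.025,-0.045,-0.299,0,0],
    [255,0,-0.033,-0.059,-0.388,0,0],
    [255,0,-0.039,-0.071,-0.469,0,0],
    [255,0,-0.045,-0.081,-0.536,0,0],
    [255,0,-0.049,-0.088,-0.581,0,0],
    [255,0,-0.05,-0.091,-0.598,0,0]
  ]
}}

```text
time: 8.58
tool_pos: [526.8, 108.9, 164.6]
tcp_rot: [-138.8, 89.9, 172.3]
ft_force: [-0.1, -0.3, 0.9]
finger_gap: 0.2
```

{"fn": "drive_tool", "kwargs": {
  "deltas": [
    [255,0.003,0,0,0,0,0],
    [255,0.011,0,0,0,0,0],
    [255,0.023,0,0,0,0,0],
    [255,0.038,0,0,0,0,0],
    [255,0.054,0,0,0,0,0],
    [255,0.07,0,0,0,0,0],
    [255,0.085,0,0,0,0,0],
    [255,0.097,0,0,0,0,0],
    [255,0.105,0,0,0,0,0],
    [255,0.108,0,0,0,0,0]
  ]
}}

```text
time: 9.42
tool_pos: [526.7, 107.4, 54.9]
tcp_rot: [-124.4, 89.8, -173.5]
ft_force: [-0.0, -0.2, -0.3]
finger_gap: 0.1
```

```bash
python3 pic.py 3 side top
```

```text
t 9.52 pos [527.6 107.7  56.5] psi 40.8 F [0.3 0.4 0.6] M [0.03 0.02 0.04] j [  6.1   7.1 104.7  -0.   68.2 -34.7] gap -0.3 cmd [527.8 108.   57.3  40.9]
```

View pics/side3.png

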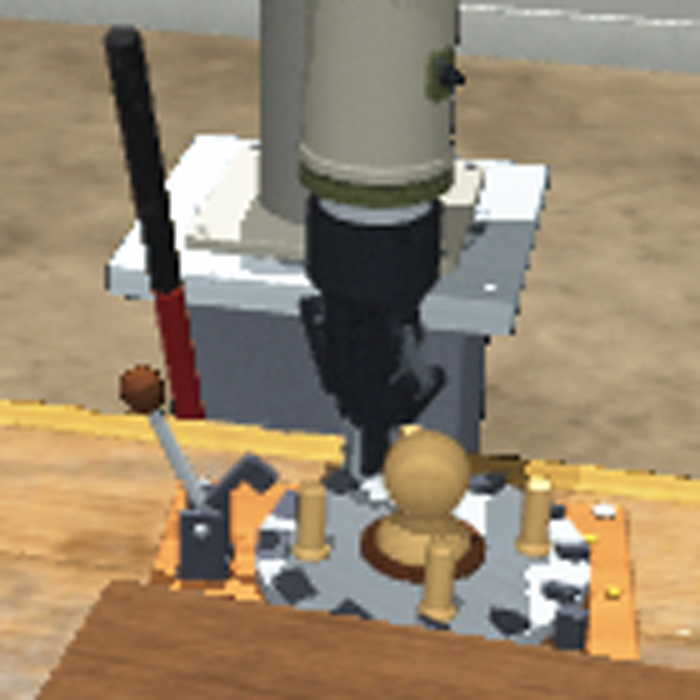

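View pics/top3.png

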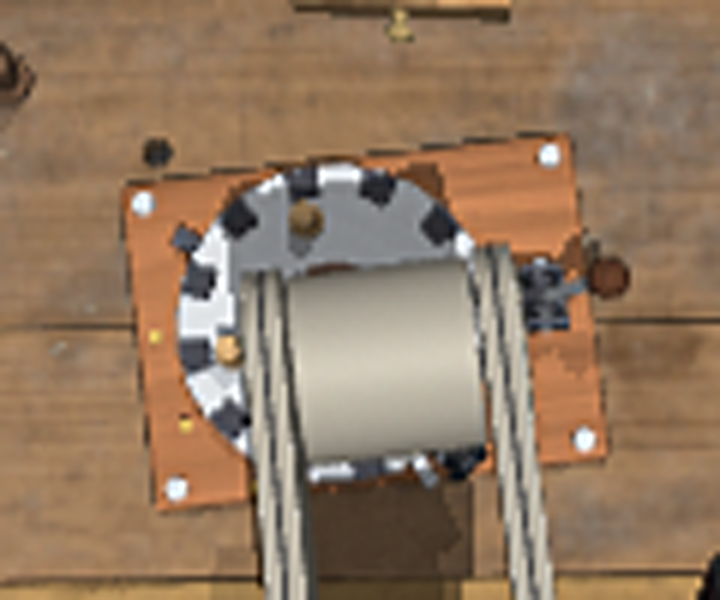

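The fingertips at (365,470) are down on the near side of the wheel, beside pin_0. The top view shows the knob out at (610,277). Next I'll plan the arc home.

```bash
python3 - <<'E'
from plan import *
def F(phi,r=61): return W(r*np.cos(phi),r*np.sin(phi))
n=40;t=np.arange(1,n+1)/n; e=t+ (3*t*t-2*t**3-t)*.6
ph=3.74+(1.16-3.74)*e
w=[[*F(f),57.3,np.degrees(a+f)-180] for f in ph]
for i in range(4): print(i);emit(w[10*i:10*i+10])
E
```

```text
0
[255, 0.0, -0.0, -0.001, 0.029, 0, 0],
[255, 0.0, -0.0, -0.004, 0.063, 0, 0],
[255, 0.0, -0.0, -0.006, 0.102, 0, 0],
[255, 0.0, 0.0, -0.009, 0.146, 0, 0],
[255, 0.0, 0.001, -0.011, 0.195, 0, 0],
[255, 0.0, 0.002, -0.015, 0.249, 0, 0],
[255, 0.0, 0.003, -0.018, 0.306, 0, 0],
[255, 0.0, 0.004, -0.022, 0.367, 0, 0],
[255, 0.0, 0.005, -0.025, 0.432, 0, 0],
[255, 0.0, 0.007, -0.029, 0.5, 0, 0],
end pose [514.1 134.5  57.3  12.2]
1
[255, 0.0, 0.0, -0.004, 0.07, 0, 0],
[255, 0.0, 0.001, -0.009, 0.144, 0, 0],
[255, 0.0, 0.002, -0.013, 0.22, 0, 0],
[255, 0.0, 0.003, -0.018, 0.297, 0, 0],
[255, 0.0, 0.004, -0.022, 0.377, 0, 0],
[255, 0.0, 0.006, -0.027, 0.458, 0, 0],
[255, 0.0, 0.009, -0.031, 0.54, 0, 0],
[255, 0.0, 0.012, -0.036, 0.623, 0, 0],
[255, 0.0, 0.015, -0.04, 0.706, 0, 0],
[255, 0.0, 0.018, -0.043, 0.79, 0, 0],
end pose [522.6 180.4  57.3 -33. ]
2
[255, 0.0, 0.0, -0.005, 0.084, 0, 0],
[255, 0.0, 0.001, -0.011, 0.167, 0, 0],
[255, 0.0, 0.002, -0.015, 0.25, 0, 0],
[255, 0.0, 0.003, -0.02, 0.332, 0, 0],
[255, 0.0, 0.005, -0.025, 0.413, 0, 0],
[255, 0.0, 0.007, -0.029, 0.492, 0, 0],
[255, 0.0, 0.01, -0.033, 0.57, 0, 0],
[255, 0.0, 0.012, -0.037, 0.646, 0, 0],
[255, 0.0, 0.015, -0.041, 0.719, 0, 0],
[255, 0.0, 0.018, -0.044, 0.79, 0, 0],
end pose [561.7 207.5  57.3 -78.3]
3
[255, 0.0, 0.0, -0.004, 0.068, 0, 0],
[255, 0.0, 0.001, -0.008, 0.133, 0, 0],
[255, 0.0, 0.001, -0.011, 0.194, 0, 0],
[255, 0.0, 0.002, -0.015, 0.251, 0, 0],
[255, 0.0, 0.003, -0.018, 0.304, 0, 0],
[255, 0.0, 0.004, -0.021, 0.353, 0, 0],
[255, 0.0, 0.005, -0.023, 0.398, 0, 0],
[255, 0.0, 0.006, -0.026, 0.437, 0, 0],
[255, 0.0, 0.007, -0.028, 0.471, 0, 0],
[255, 0.0, 0.008, -0.029, 0.5, 0, 0],
end pose [ 591.7  205.5   57.3 -107. ]
```

{"fn": "drive_tool", "kwargs": {
  "deltas": [
    [255,0,0,-0.001,0.029,0,0],
    [255,0,0,-0.004,0.063,0,0],
    [255,0,0,-0.006,0.102,0,0],
    [255,0,0,-0.009,0.146,0,0],
    [255,0,0.001,-0.011,0.195,0,0],
    [255,0,0.002,-0.015,0.249,0,0],
    [255,0,0.003,-0.018,0.306,0,0],
    [255,0,0.004,-0.022,0.367,0,0],
    [255,0,0.005,-0.025,0.432,0,0],
    [255,0,0.007,-0.029,0.5,0,0]
  ]
}}

```text
time: 10.35
tool_pos: [515.3, 134.1, 58.6]
tcp_rot: [60.5, 89.9, -17.5]
ft_force: [-0.6, -4.3, 0.1]
finger_gap: -0.2
```

```bash
python3 -c "
from plan import *
chk()"
```

```text
t 10.35 pos [515.3 134.1  58.6] psi 12.0 F [-0.6 -4.3  0.1] M [-0.41  0.04 -0.02] j [ 9.100e+00  5.900e+00  1.058e+02 -1.000e-01  6.820e+01 -2.900e+00] gap -0.2 cmd [ 591.7  205.5   57.3 -107. ]
```

Force is 4.3 N, so the fingers are pushing the pin as intended. Continuing.

{"fn": "drive_tool", "kwargs": {
  "deltas": [
    [255,0,0,-0.004,0.07,0,0],
    [255,0,0.001,-0.009,0.144,0,0],
    [255,0,0.002,-0.013,0.22,0,0],
    [255,0,0.003,-0.018,0.297,0,0],
    [255,0,0.004,-0.022,0.377,0,0],
    [255,0,0.006,-0.027,0.458,0,0],
    [255,0,0.009,-0.031,0.54,0,0],
    [255,0,0.012,-0.036,0.623,0,0],
    [255,0,0.015,-0.04,0.706,0,0],
    [255,0,0.018,-0.043,0.79,0,0]
  ]
}}

```text
time: 11.18
tool_pos: [523.6, 180.3, 58.4]
tcp_rot: [108.3, 89.9, -15.0]
ft_force: [-2.2, -1.6, 1.0]
finger_gap: -0.0
```

{"fn": "drive_tool", "kwargs": {
  "deltas": [
    [255,0,0,-0.005,0.084,0,0],
    [255,0,0.001,-0.011,0.167,0,0],
    [255,0,0.002,-0.015,0.25,0,0],
    [255,0,0.003,-0.02,0.332,0,0],
    [255,0,0.005,-0.025,0.413,0,0],
    [255,0,0.007,-0.029,0.492,0,0],
    [255,0,0.01,-0.033,0.57,0,0],
    [255,0,0.012,-0.037,0.646,0,0],
    [255,0,0.015,-0.041,0.719,0,0],
    [255,0,0.018,-0.044,0.79,0,0]
  ]
}}

```text
time: 12.02
tool_pos: [562.3, 207.0, 58.1]
tcp_rot: [92.5, 90.0, -76.1]
ft_force: [-2.4, -4.2, 1.0]
finger_gap: 0.2
```

{"fn": "drive_tool", "kwargs": {
  "deltas": [
    [255,0,0,-0.004,0.068,0,0],
    [255,0,0.001,-0.008,0.133,0,0],
    [255,0,0.001,-0.011,0.194,0,0],
    [255,0,0.002,-0.015,0.251,0,0],
    [255,0,0.003,-0.018,0.304,0,0],
    [255,0,0.004,-0.021,0.353,0,0],
    [255,0,0.005,-0.023,0.398,0,0],
    [255,0,0.006,-0.026,0.437,0,0],
    [255,0,0.007,-0.028,0.471,0,0],
    [255,0,0.008,-0.029,0.5,0,0]
  ]
}}

```text
time: 12.85
tool_pos: [592.1, 205.3, 58.0]
tcp_rot: [-24.0, 90.0, 138.9]
ft_force: [-1.6, 1.0, -1.2]
finger_gap: -0.3
```

```bash
python3 pic.py 4 side top
```

```text
t 12.95 pos [592.4 205.3  58. ] psi -107.0 F [-1.1 -0.7 -0.4] M [-0.12  0.18 -0.04] j [ 14.4  19.6  90.   -0.   70.4 121.4] gap -0.1 cmd [ 591.7  205.5   57.3 -107. ]
```

View pics/side4.png

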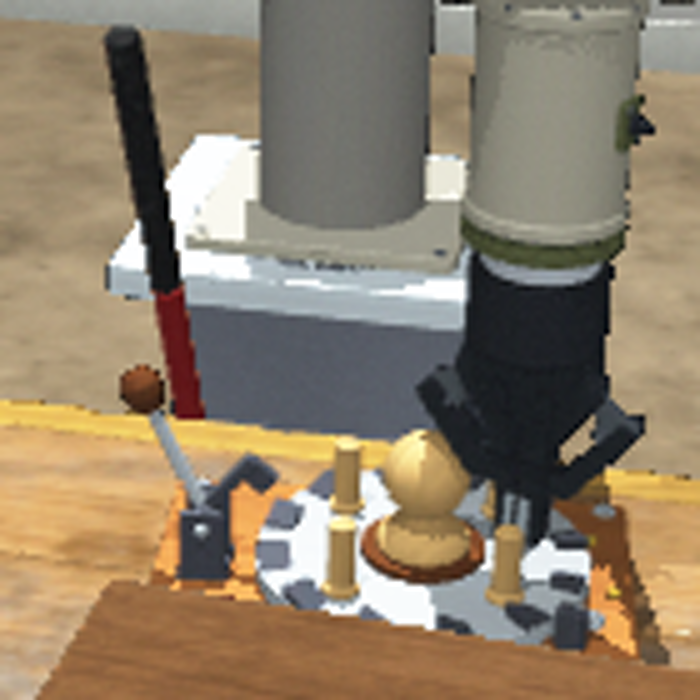

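View pics/top4.png

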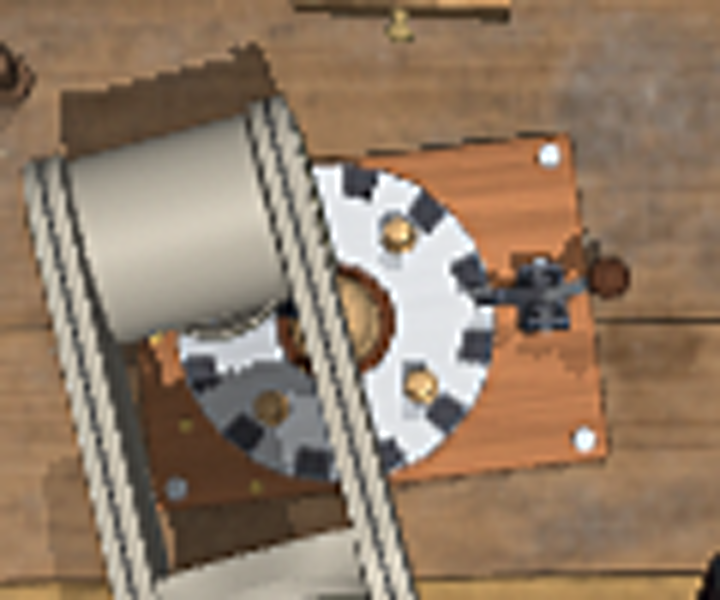

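Side view: the tab tip at (597,622) is almost at the stop block at (570,628). The pins have moved as planned. I'll close the last few mm slowly.

```bash
cat > qfit.py <<'E'
# estimate q from top pin pixels (crop 6x at 200,160)
from h import *
from plan import A,a
from scipy.optimize import least_squares
import sys
def q_est(s,pts,z=82,k=6,u0=200,v0=160):
    for p in pts:
        w=back(s,(u0+(p[0]+.5)/k-.5,v0+(p[1]+.5)/k-.5),z)[:2]-A
        th=np.arctan2(w[1],w[0])-a-.785
        print(np.round(w,1),"r",round(np.hypot(*w),1),"q mod",round(float((th+.3)%(np.pi/2)-.3),3))
E
python3 - <<'E'
from qfit import *
q_est(load("top4.pkl"),[(397,230),(421,383),(271,404)])
from plan import *
def F(phi,r=61): return W(r*np.cos(phi),r*np.sin(phi))
ph=np.linspace(1.16,1.09,11)[1:]
emit([[*F(f),57.3,np.degrees(a+f)-180] for f in ph])
E
```

```text
[ 50.1 -39. ] r 63.5 q mod 0.01
[-39.9 -52.2] r 65.7 q mod 0.018
[-51.3  35.6] r 62.4 q mod 0.064
[255, 0.0, -0.0, -0.0, 0.007, 0, 0],
[255, 0.0, -0.0, -0.001, 0.014, 0, 0],
[255, 0.0, -0.0, -0.001, 0.021, 0, 0],
[255, 0.0, -0.0, -0.002, 0.028, 0, 0],
[255, 0.0, -0.0, -0.002, 0.035, 0, 0],
[255, 0.0, -0.0, -0.002, 0.042, 0, 0],
[255, 0.0, -0.0, -0.003, 0.049, 0, 0],
[255, 0.0, -0.0, -0.003, 0.056, 0, 0],
[255, 0.0, -0.0, -0.004, 0.063, 0, 0],
[255, 0.0, -0.0, -0.004, 0.07, 0, 0],
end pose [ 595.6  204.3   57.3 -111. ]
```

{"fn": "drive_tool", "kwargs": {
  "deltas": [
    [255,0,0,0,0.01,0,0],
    [255,0,0,-0.001,0.02,0,0],
    [255,0,0,-0.001,0.03,0,0],
    [255,0,0,-0.001,0.03,0,0],
    [255,0,0,-0.002,0.03,0,0],
    [255,0,0,-0.002,0.03,0,0],
    [255,0,0,-0.002,0.03,0,0],
    [255,0,0,-0.003,0.03,0,0],
    [255,0,0,-0.003,0.03,0,0],
    [255,0,0,-0.003,0.03,0,0]
  ]
}}

```text
time: 13.78
tool_pos: [594.1, 204.9, 57.3]
tcp_rot: [4.8, 89.9, 166.1]
ft_force: [-5.9, 2.5, 4.5]
finger_gap: 0.1
```

```bash
python3 - <<'E'
from plan import *
p=np.array([591.7,205.5,57.3,-107.0]);R=Rpsi(np.radians(p[3]));p[:3]+=R@np.array([0,0,-3.]);p[3]-=np.degrees(.03);json.dump(p.tolist(),open(P,"w"))
E
python3 pic.py 5 side
```

```text
t 13.83 pos [594.1 204.9  57.3] psi -108.7 F [-5.1  1.8  5.2] M [0.25 0.98 0.  ] j [ 14.3  19.9  89.6   0.   70.6 123. ] gap 0.1 cmd [ 594.6  204.6   57.3 -108.7]
```

View pics/side5.png

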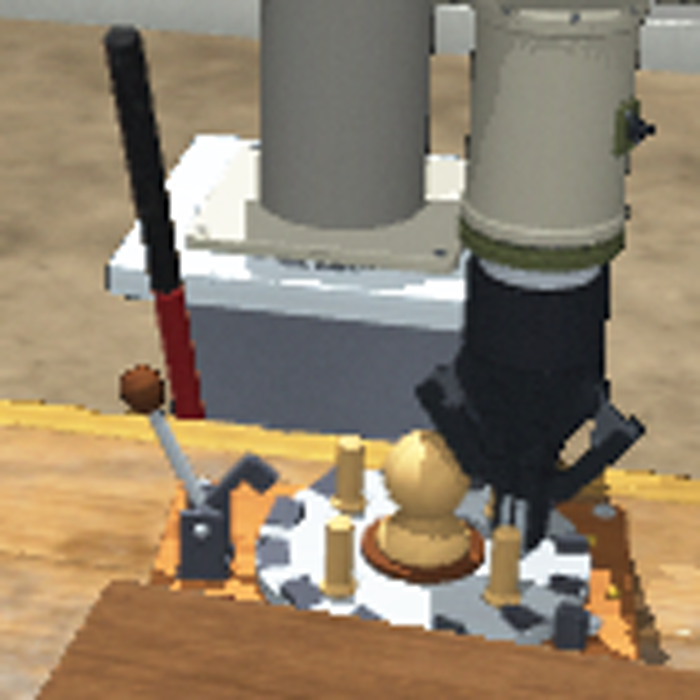

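{"fn": "drive_tool", "kwargs": {
  "deltas": [
    [255,0,0,0,0.005,0,0],
    [255,0,0,0,0.01,0,0],
    [255,0,0,-0.001,0.01,0,0],
    [255,0,0,-0.001,0.01,0,0],
    [255,0,0,-0.001,0.01,0,0],
    [255,0,0,-0.001,0.01,0,0],
    [255,0,0,-0.001,0.01,0,0],
    [255,0,0,-0.001,0.01,0,0],
    [255,0,0,-0.001,0.01,0,0],
    [255,0,0,-0.001,0.01,0,0]
  ]
}}

```text
time: 14.67
tool_pos: [594.2, 205.0, 57.3]
tcp_rot: [7.5, 89.8, 168.3]
ft_force: [-11.0, 2.3, 7.9]
finger_gap: 0.1
```

```bash
python3 - <<'E'
from plan import *
p=cur();R=Rpsi(np.radians(p[3]));p[:3]+=R@np.array([0,0,-1.]);p[3]-=np.degrees(.01);json.dump(p.tolist(),open(P,"w"))
chk()
E
```

```text
t 14.67 pos [594.2 205.   57.3] psi -109.2 F [-11.    2.3   7.9] M [0.44 1.61 0.07] j [1.430e+01 2.000e+01 8.950e+01 1.000e-01 7.070e+01 1.235e+02] gap 0.1 cmd [ 595.5  204.3   57.3 -109.3]
```

The wheel is at the hard stop: commanding another 1 mm moved it only 0.1 mm and the force rose to 11 N. Now I'll back off, lift, and check it is home from above.

```bash
python3 - <<'E'
from plan import *
p=cur();R=Rpsi(np.radians(p[3]));b=p.copy();b[:3]+=R@np.array([0,0,16.]);u=b.copy();u[2]=190
emit(line(p,b,4,False)+line(b,u,6))
k=W(0,-208)
w=[]
p=cur();mid=np.array([590,100,190,-50]);
print(k)
w=line(p,[k[0],k[1],190,6.6],24)
w=w+[w[-1]]*6
for i in range(3): print(i);emit(w[10*i:10*i+10])
emit(line(cur(),[k[0],k[1],115,6.6],8)+[[k[0],k[1],115,6.6]]*2)
E
```

```text
[255, 0.0, -0.0, 0.004, -0.0, 0, 0],
[255, 0.0, 0.0, 0.008, -0.0, 0, 0],
[255, 0.0, -0.0, 0.012, -0.0, 0, 0],
[255, 0.0, -0.0, 0.016, -0.0, 0, 0],
[255, -0.01, -0.0, 0.016, -0.0, 0, 0],
[255, -0.034, -0.0, 0.016, -0.0, 0, 0],
[255, -0.066, -0.0, 0.016, -0.0, 0, 0],
[255, -0.098, -0.0, 0.016, -0.0, 0, 0],
[255, -0.123, -0.0, 0.016, -0.0, 0, 0],
[255, -0.133, -0.0, 0.016, -0.0, 0, 0],
end pose [ 580.4  209.6  190.3 -109.3]
[597.76731119 -59.12611514]
0
[255, 0.0, 0.001, -0.001, -0.01, 0, 0],
[255, 0.0, 0.005, -0.002, -0.04, 0, 0],
[255, 0.0, 0.011, -0.004, -0.087, 0, 0],
[255, 0.0, 0.018, -0.008, -0.15, 0, 0],
[255, 0.0, 0.028, -0.012, -0.227, 0, 0],
[255, 0.0, 0.039, -0.016, -0.316, 0, 0],
[255, 0.0, 0.051, -0.022, -0.416, 0, 0],
[255, 0.0, 0.064, -0.027, -0.524, 0, 0],
[255, 0.0, 0.078, -0.033, -0.64, 0, 0],
[255, 0.0, 0.093, -0.04, -0.761, 0, 0],
end pose [587.4 108.6 190.3 -65.7]
1
TOO FAST 16.790669892901875 7.226472690799419
TOO FAST 16.790669892901867 7.226472690799405
[255, 0.0, 0.015, 0.006, -0.124, 0, 0],
[255, 0.0, 0.031, 0.012, -0.25, 0, 0],
[255, 0.0, 0.047, 0.018, -0.377,
[... 454 characters left out ...]
003, 0.02, -0.15, 0, 0],
[255, 0.0, 0.003, 0.02, -0.15, 0, 0],
[255, 0.0, 0.003, 0.02, -0.15, 0, 0],
[255, 0.0, 0.003, 0.02, -0.15, 0, 0],
[255, 0.0, 0.003, 0.02, -0.15, 0, 0],
[255, 0.0, 0.003, 0.02, -0.15, 0, 0],
[255, 0.0, 0.003, 0.02, -0.15, 0, 0],
end pose [598.3 -59.1 190.3   6.6]
[255, 0.003, -0.0, -0.0, 0.0, 0, 0],
[255, 0.012, -0.0, -0.0, 0.0, 0, 0],
[255, 0.024, -0.0, -0.0, 0.0, 0, 0],
[255, 0.038, -0.0, -0.0, 0.0, 0, 0],
[255, 0.051, -0.0, -0.0, 0.0, 0, 0],
[255, 0.064, -0.0, -0.0, 0.0, 0, 0],
[255, 0.072, -0.001, -0.0, 0.0, 0, 0],
[255, 0.075, -0.001, -0.0, 0.0, 0, 0],
[255, 0.075, -0.001, -0.0, 0.0, 0, 0],
[255, 0.075, -0.001, -0.0, 0.0, 0, 0],
end pose [597.3 -59.2 115.3   6.6]
```

{"fn": "drive_tool", "kwargs": {
  "deltas": [
    [255,0,0,0.004,0,0,0],
    [255,0,0,0.008,0,0,0],
    [255,0,0,0.012,0,0,0],
    [255,0,0,0.016,0,0,0],
    [255,-0.01,0,0.016,0,0,0],
    [255,-0.034,0,0.016,0,0,0],
    [255,-0.066,0,0.016,0,0,0],
    [255,-0.098,0,0.016,0,0,0],
    [255,-0.123,0,0.016,0,0,0],
    [255,-0.133,0,0.016,0,0,0]
  ]
}}

```text
time: 15.5
tool_pos: [583.0, 210.0, 196.6]
tcp_rot: [-146.7, 89.5, 14.1]
ft_force: [1.2, -0.5, 0.6]
finger_gap: -0.3
```

{"fn": "drive_tool", "kwargs": {
  "deltas": [
    [255,0,0.001,-0.001,-0.01,0,0],
    [255,0,0.005,-0.002,-0.04,0,0],
    [255,0,0.011,-0.004,-0.087,0,0],
    [255,0,0.018,-0.008,-0.15,0,0],
    [255,0,0.028,-0.012,-0.227,0,0],
    [255,0,0.039,-0.016,-0.316,0,0],
    [255,0,0.051,-0.022,-0.416,0,0],
    [255,0,0.064,-0.027,-0.524,0,0],
    [255,0,0.078,-0.033,-0.64,0,0],
    [255,0,0.093,-0.04,-0.761,0,0]
  ]
}}

```text
time: 16.33
tool_pos: [586.5, 107.7, 187.8]
tcp_rot: [-20.1, 89.8, -175.4]
ft_force: [-0.1, -0.2, 0.6]
finger_gap: -0.3
```

{"fn": "drive_tool", "kwargs": {
  "deltas": [
    [255,0,0.015,0.006,-0.124,0,0],
    [255,0,0.031,0.012,-0.249,0,0],
    [255,0,0.047,0.018,-0.374,0,0],
    [255,0,0.062,0.024,-0.498,0,0],
    [255,0,0.077,0.03,-0.62,0,0],
    [255,0,0.092,0.035,-0.737,0,0],
    [255,0,0.105,0.04,-0.846,0,0],
    [255,0,0.118,0.045,-0.946,0,0],
    [255,0,0.129,0.049,-1.035,0,0],
    [255,0,0.138,0.053,-1.112,0,0]
  ]
}}

```text
time: 17.17
tool_pos: [595.2, -40.1, 187.8]
tcp_rot: [-93.1, 89.8, 175.2]
ft_force: [-0.5, 0.3, -0.6]
finger_gap: -0.1
```

{"fn": "drive_tool", "kwargs": {
  "deltas": [
    [255,0,0.001,0.009,-0.063,0,0],
    [255,0,0.002,0.015,-0.11,0,0],
    [255,0,0.002,0.019,-0.14,0,0],
    [255,0,0.003,0.02,-0.15,0,0],
    [255,0,0.003,0.02,-0.15,0,0],
    [255,0,0.003,0.02,-0.15,0,0],
    [255,0,0.003,0.02,-0.15,0,0],
    [255,0,0.003,0.02,-0.15,0,0],
    [255,0,0.003,0.02,-0.15,0,0],
    [255,0,0.003,0.02,-0.15,0,0]
  ]
}}

```text
time: 18.0
tool_pos: [598.7, -59.0, 190.4]
tcp_rot: [78.4, 90.0, -5.0]
ft_force: [-0.7, 0.1, 0.5]
finger_gap: 0.1
```

```bash
python3 pic.py 6 side top
```

```text
t 18.1 pos [598.7 -59.1 190.4] psi 6.7 F [ 0.6  0.5 -1.1] M [0.02 0.05 0.03] j [-10.5   8.9  88.    0.   83.1 -17.2] gap -0.2 cmd [597.3 -59.2 115.3   6.6]
```

View pics/side6.png

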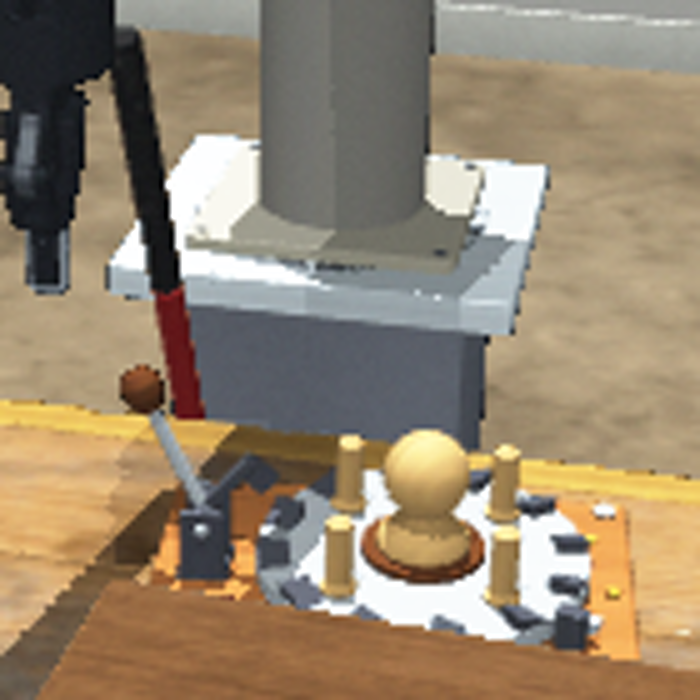

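View pics/top6.png

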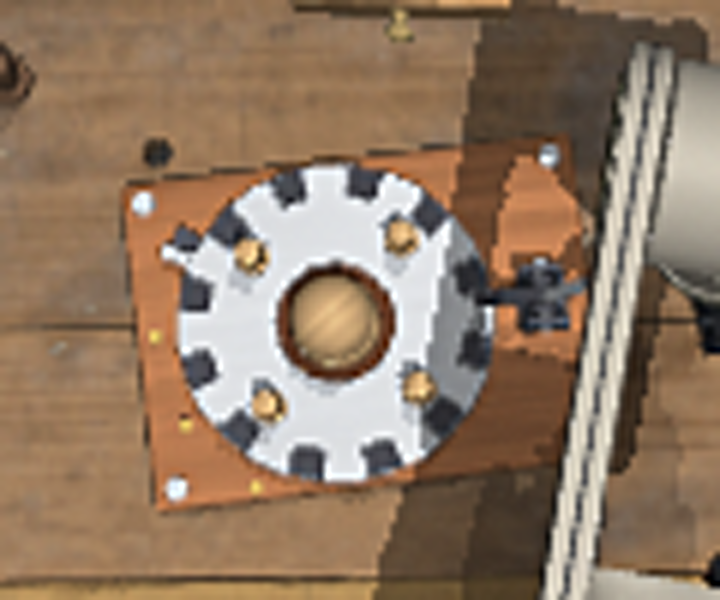

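The top view shows the tab at (172,252) lying against the stop block at (186,240), so the wheel is home. Using it as q=0, I'll refine the axis and yaw from the four pins.

```bash
python3 - <<'E'
from qfit import *
s=load("top6.pkl")
pts=[(250,254),(266,404),(418,385),(400,235)]
q_est(s,pts)
w=np.array([back(s,(200+(p[0]+.5)/6-.5,160+(p[1]+.5)/6-.5),82)[:2] for p in pts]);print(w.mean(0))
d=w-w.mean(0);print(np.hypot(*d.T),[(np.arctan2(y,x)-.785-k*np.pi/2+np.pi)%(2*np.pi)-np.pi for k,(x,y) in enumerate(d)])
E
```

```text
[36.9 47.4] r 60.0 q mod 0.009
[-51.2  38.5] r 64.1 q mod 0.026
[-41.1 -50.4] r 65.0 q mod -0.013
[ 47.1 -40.7] r 62.3 q mod -0.042
[571.8262121  146.19275115]
[62.33973542 63.27004225 62.71472664 63.02688945] [np.float64(0.11091203045875275), np.float64(0.10475821053804335), np.float64(0.11477008992179094), np.float64(0.11067680520917555)]
```

{"fn": "drive_tool", "kwargs": {
  "deltas": [
    [255,0.003,0,0,0,0,0],
    [255,0.012,0,0,0,0,0],
    [255,0.024,0,0,0,0,0],
    [255,0.038,0,0,0,0,0],
    [255,0.051,0,0,0,0,0],
    [255,0.064,0,0,0,0,0],
    [255,0.072,0,0,0,0,0],
    [255,0.075,0,0,0,0,0],
    [255,0.075,0,0,0,0,0],
    [255,0.075,0,0,0,0,0]
  ]
}}

```text
time: 18.93
tool_pos: [598.8, -59.3, 115.5]
tcp_rot: [72.3, 90.0, -11.0]
ft_force: [-0.2, -0.2, -0.2]
finger_gap: -0.1
```

```bash
python3 pic.py 7 side
```

```text
t 18.98 pos [599.2 -59.3 116.1] psi 6.6 F [ 0.3 -0.5  0.8] M [ 0.03 -0.02  0.06] j [-10.5  12.4  92.1   0.   75.5 -17.2] gap -0.1 cmd [597.3 -59.2 115.3   6.6]
```

View pics/side7.png

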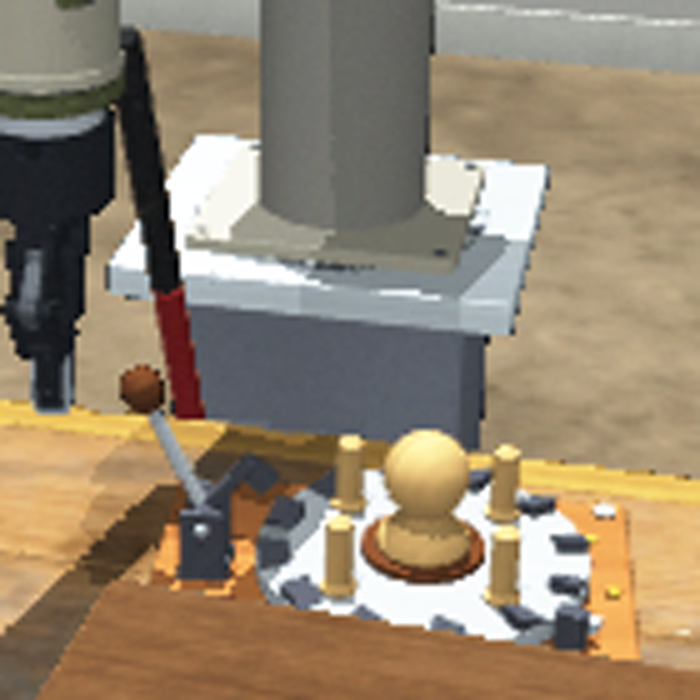

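The fingertips at (53,405) are outside the knob at (140,388) and clear of it. I'll push the knob toward the wheel.

{"fn": "drive_tool", "kwargs": {
  "deltas": [
    [255,0,0,-0.003,0,0,0],
    [255,0,0,-0.008,0,0,0],
    [255,0,0,-0.013,0,0,0],
    [255,0,0,-0.017,0,0,0],
    [255,0,0,-0.021,0,0,0],
    [255,0,0,-0.025,0,0,0],
    [255,0,0,-0.029,0,0,0],
    [255,0,0,-0.033,0,0,0],
    [255,0,0,-0.037,0,0,0],
    [255,0,0,-0.041,0,0,0]
  ]
}}

```text
time: 19.82
tool_pos: [593.9, -18.1, 115.3]
tcp_rot: [77.1, 90.0, -6.2]
ft_force: [0.5, -0.3, -0.9]
finger_gap: 0.3
```

{"fn": "drive_tool", "kwargs": {
  "deltas": [
    [255,0,0,-0.004,0,0,0],
    [255,0,0,-0.008,0,0,0],
    [255,0,0,-0.012,0,0,0],
    [255,0,0,-0.016,0,0,0],
    [255,0,0,-0.02,0,0,0],
    [255,0,0,-0.024,0,0,0],
    [255,0,0,-0.028,0,0,0],
    [255,0,0,-0.032,0,0,0],
    [255,0,0,-0.036,0,0,0],
    [255,0,0,-0.039,0,0,0]
  ]
}}

```text
time: 20.65
tool_pos: [589.3, 20.7, 115.3]
tcp_rot: [160.0, 90.0, 76.7]
ft_force: [-0.1, 0.0, 0.0]
finger_gap: 0.1
```

```bash
python3 - <<'E'
from plan import *
p=np.array([598.3,-59.1,115.3,6.6]);R=Rpsi(np.radians(p[3]));p[:3]+=R@np.array([0,0,-80.]);json.dump(p.tolist(),open(P,"w"))
E
python3 pic.py 8 side
```

```text
t 20.7 pos [589.3  21.2 115.3] psi 6.7 F [-0.2  0.5 -1.5] M [ 0.01 -0.02  0.03] j [-2.9 10.6 94.2  0.  75.2 -9.6] gap -0.1 cmd [589.1  20.4 115.3   6.6]
```

View pics/side8.png

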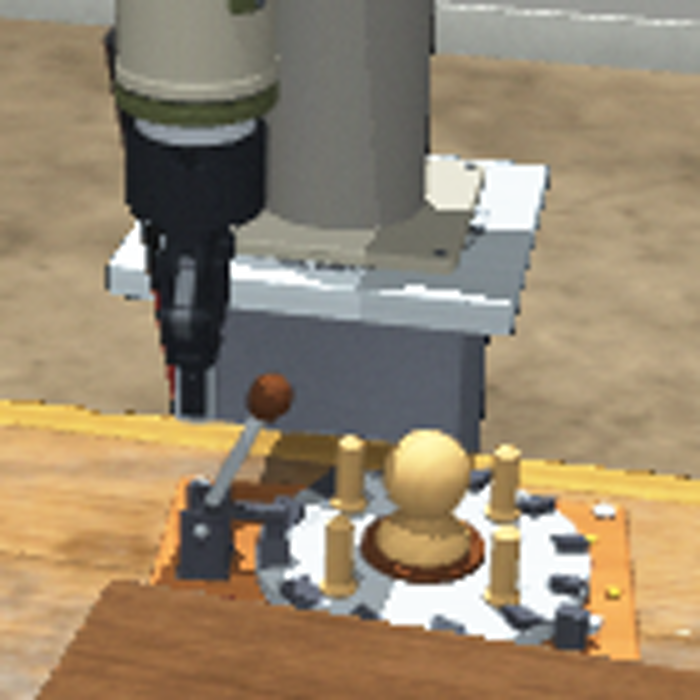

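The pawl is in: the knob at (270,395) leans over the wheel and the nose at (270,515) is down. Next I'll get behind pin_0 (far-left side).

```bash
sed -i 's/^A=.*/A=np.array([573.2,147.3]);a=0.112/' plan.py; python3 - <<'E'
from plan import *
def F(phi,r=61): return W(r*np.cos(phi),r*np.sin(phi))
p=cur();u=p.copy();R=Rpsi(np.radians(p[3]));u[:3]+=R@np.array([0,0,10.]);u2=u.copy();u2[2]=190
emit(line(p,u,3,False)+line(u,u2,7))
f=.25;xy=F(f);psi=np.degrees(a+f)
w=line(cur(),[xy[0],xy[1],190,psi],10);emit(w)
emit(line(cur(),[xy[0],xy[1],57,psi],10))
n=20;t=np.arange(1,n+1)/n;e=t+(3*t*t-2*t**3-t)
ph=.25+(1.04-.25)*e
w=[[*F(f),57.3,np.degrees(a+f)] for f in ph]
for i in range(2): print(i);emit(w[10*i:10*i+10])
E
```

```text
[255, 0.0, 0.0, 0.003, -0.0, 0, 0],
[255, 0.0, 0.0, 0.007, -0.0, 0, 0],
[255, 0.0, 0.0, 0.01, -0.0, 0, 0],
[255, -0.004, 0.0, 0.01, -0.0, 0, 0],
[255, -0.015, 0.0, 0.01, -0.0, 0, 0],
[255, -0.029, 0.0, 0.01, -0.0, 0, 0],
[255, -0.045, 0.0, 0.01, -0.0, 0, 0],
[255, -0.06, 0.0, 0.01, -0.0, 0, 0],
[255, -0.071, 0.0, 0.01, -0.0, 0, 0],
[255, -0.075, 0.0, 0.01, -0.0, 0, 0],
end pose [590.3  10.4 190.3   6.6]
[255, 0.0, 0.002, -0.004, -0.007, 0, 0],
[255, 0.0, 0.006, -0.016, -0.026, 0, 0],
[255, 0.0, 0.013, -0.033, -0.053, 0, 0],
[255, 0.0, 0.02, -0.054, -0.087, 0, 0],
[255, 0.0, 0.029, -0.076, -0.123, 0, 0],
[255, 0.0, 0.037, -0.099, -0.16, 0, 0],
[255, 0.0, 0.045, -0.12, -0.194, 0, 0],
[255, 0.0, 0.052, -0.137, -0.221, 0, 0],
[255, 0.0, 0.056, -0.148, -0.24, 0, 0],
[255, 0.0, 0.058, -0.153, -0.247, 0, 0],
end pose [630.3 169.1 190.3  20.8]
[255, 0.004, -0.0, 0.0, 0.0, 0, 0],
[255, 0.014, -0.0, 0.0, 0.0, 0, 0],
[255, 0.029, -0.0, 0.0, 0.0, 0, 0],
[255, 0.047, -0.0, 0.0, 0.0, 0, 0],
[255, 0.067, -0.0, 0.0, 0.0, 0, 0],
[255, 0.086, -0.0, 0.0, 0.0, 0, 0],
[255, 0.104, -0.0, 0.0, 0.0, 0, 0],

[... 337 characters left out ...]
0, 0],
[255, 0.0, -0.001, -0.01, -0.17, 0, 0],
[255, 0.0, -0.002, -0.013, -0.222, 0, 0],
[255, 0.0, -0.002, -0.017, -0.278, 0, 0],
[255, 0.0, -0.004, -0.02, -0.336, 0, 0],
[255, 0.0, -0.005, -0.023, -0.395, 0, 0],
end pose [617.5 188.8  57.3  43.4]
1
[255, 0.0, 0.0, -0.004, -0.059, 0, 0],
[255, 0.0, -0.0, -0.007, -0.117, 0, 0],
[255, 0.0, -0.001, -0.011, -0.172, 0, 0],
[255, 0.0, -0.001, -0.014, -0.224, 0, 0],
[255, 0.0, -0.002, -0.017, -0.271, 0, 0],
[255, 0.0, -0.003, -0.019, -0.313, 0, 0],
[255, 0.0, -0.003, -0.021, -0.347, 0, 0],
[255, 0.0, -0.004, -0.022, -0.373, 0, 0],
[255, 0.0, -0.004, -0.023, -0.389, 0, 0],
[255, 0.0, -0.004, -0.024, -0.395, 0, 0],
end pose [598.1 203.5  57.3  66. ]
```

{"fn": "drive_tool", "kwargs": {
  "deltas": [
    [255,0,0,0.003,0,0,0],
    [255,0,0,0.007,0,0,0],
    [255,0,0,0.01,0,0,0],
    [255,-0.004,0,0.01,0,0,0],
    [255,-0.015,0,0.01,0,0,0],
    [255,-0.029,0,0.01,0,0,0],
    [255,-0.045,0,0.01,0,0,0],
    [255,-0.06,0,0.01,0,0,0],
    [255,-0.071,0,0.01,0,0,0],
    [255,-0.075,0,0.01,0,0,0]
  ]
}}

```text
time: 21.53
tool_pos: [591.9, 10.2, 193.7]
tcp_rot: [80.1, 89.8, -3.3]
ft_force: [0.5, 0.5, 0.6]
finger_gap: -0.0
```

{"fn": "drive_tool", "kwargs": {
  "deltas": [
    [255,0,0.002,-0.004,-0.007,0,0],
    [255,0,0.006,-0.016,-0.026,0,0],
    [255,0,0.013,-0.033,-0.053,0,0],
    [255,0,0.02,-0.054,-0.087,0,0],
    [255,0,0.029,-0.076,-0.123,0,0],
    [255,0,0.037,-0.099,-0.16,0,0],
    [255,0,0.045,-0.12,-0.194,0,0],
    [255,0,0.052,-0.137,-0.221,0,0],
    [255,0,0.056,-0.148,-0.24,0,0],
    [255,0,0.058,-0.153,-0.247,0,0]
  ]
}}

```text
time: 22.37
tool_pos: [629.8, 171.4, 188.7]
tcp_rot: [-112.9, 89.9, 178.1]
ft_force: [-0.2, 0.5, 0.4]
finger_gap: -0.1
```

{"fn": "drive_tool", "kwargs": {
  "deltas": [
    [255,0.004,0,0,0,0,0],
    [255,0.014,0,0,0,0,0],
    [255,0.029,0,0,0,0,0],
    [255,0.047,0,0,0,0,0],
    [255,0.067,0,0,0,0,0],
    [255,0.086,0,0,0,0,0],
    [255,0.104,0,0,0,0,0],
    [255,0.119,0,0,0,0,0],
    [255,0.13,0,0,0,0,0],
    [255,0.133,0,0,0,0,0]
  ]
}}

```text
time: 23.2
tool_pos: [628.6, 167.9, 54.2]
tcp_rot: [-98.4, 89.8, -167.6]
ft_force: [-0.4, -0.7, -0.5]
finger_gap: -0.2
```

```bash
python3 pic.py 9 side top
```

```text
t 23.3 pos [630.  168.5  56.5] psi 20.8 F [ 0.8 -0.9 -0.6] M [ 0.03 -0.02 -0.07] j [ 10.5  23.3  85.4  -0.   71.4 -10.3] gap -0.1 cmd [598.1 203.5  57.3  66. ]
```

View pics/side9.png

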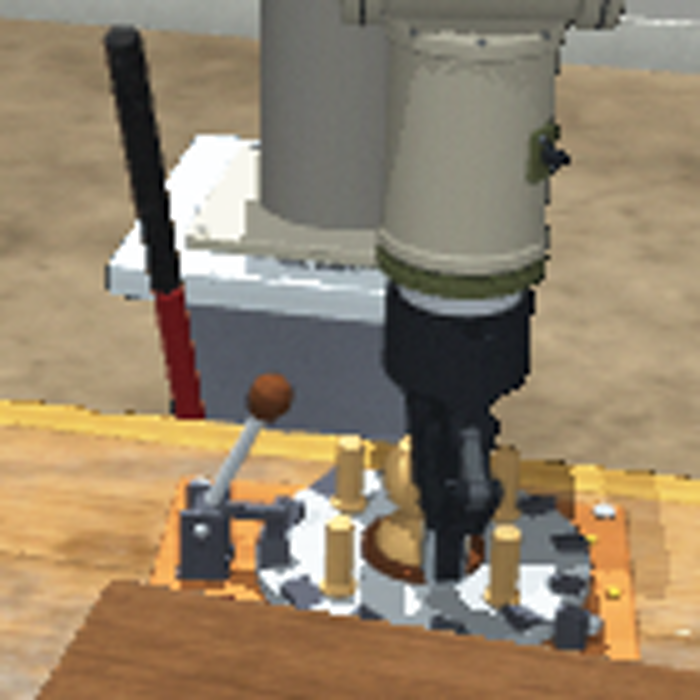

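View pics/top9.png

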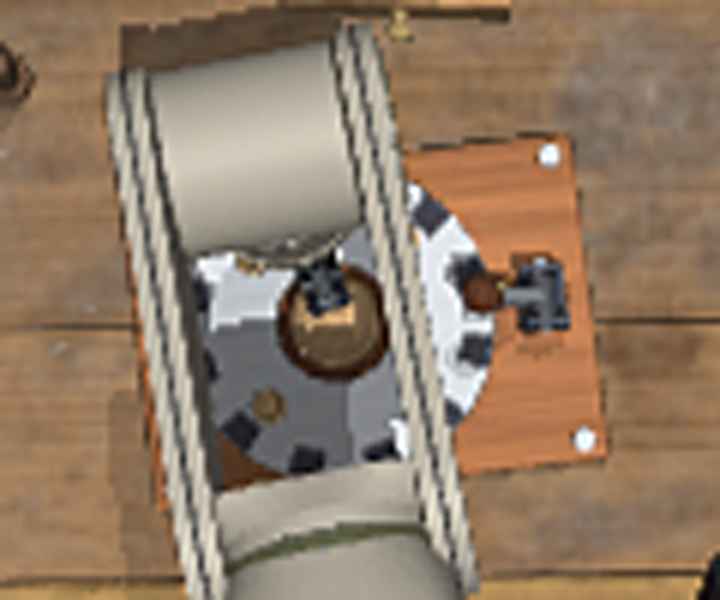

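Side view: the fingers at (448,570) are behind pin_0 at (506,560), and the pawl is still in. The knuckles pass just over the finial, so I'll raise 4 mm and make the first click.

{"fn": "drive_tool", "kwargs": {
  "deltas": [
    [255,-0.002,0,0,-0.005,0,0],
    [255,-0.004,0,-0.001,-0.022,0,0],
    [255,-0.004,0,-0.003,-0.048,0,0],
    [255,-0.004,0,-0.005,-0.082,0,0],
    [255,-0.004,-0.001,-0.007,-0.123,0,0],
    [255,-0.004,-0.001,-0.01,-0.17,0,0],
    [255,-0.004,-0.002,-0.013,-0.222,0,0],
    [255,-0.004,-0.002,-0.017,-0.278,0,0],
    [255,-0.004,-0.004,-0.02,-0.336,0,0],
    [255,-0.004,-0.005,-0.023,-0.395,0,0]
  ]
}}

```text
time: 24.13
tool_pos: [618.7, 189.1, 62.7]
tcp_rot: [52.6, 89.8, 6.3]
ft_force: [3.2, -0.8, -1.2]
finger_gap: -0.1
```

{"fn": "drive_tool", "kwargs": {
  "deltas": [
    [255,0,0,-0.004,-0.059,0,0],
    [255,0,0,-0.007,-0.117,0,0],
    [255,0,-0.001,-0.011,-0.172,0,0],
    [255,0,-0.001,-0.014,-0.224,0,0],
    [255,0,-0.002,-0.017,-0.271,0,0],
    [255,0,-0.003,-0.019,-0.313,0,0],
    [255,0,-0.003,-0.021,-0.347,0,0],
    [255,0,-0.004,-0.022,-0.373,0,0],
    [255,0,-0.004,-0.023,-0.389,0,0],
    [255,0,-0.004,-0.024,-0.395,0,0]
  ]
}}

```text
time: 24.97
tool_pos: [599.2, 203.5, 62.6]
tcp_rot: [26.7, 89.9, 2.9]
ft_force: [1.8, -1.5, 1.9]
finger_gap: -0.2
```

{"fn": "drive_tool", "kwargs": {
  "deltas": [
    [255,0,0,0,0,0,0],
    [255,0,0,0,0,0,0],
    [255,0,0,0,0,0,0],
    [255,0,0,0,0,0,0],
    [255,0,0,0,0,0,0],
    [255,0,0,0,0,0,0],
    [255,0,0,0,0,0,0],
    [255,0,0,0,0,0,0],
    [255,0,0,0,0,0,0],
    [255,0,0,0,0,0,0]
  ]
}}

```text
time: 25.8
tool_pos: [598.2, 203.4, 61.3]
tcp_rot: [143.8, 90.0, 119.9]
ft_force: [2.0, 0.2, 1.6]
finger_gap: 0.0
```

```bash
python3 - <<'E'
from plan import *
p=cur();p[2]=61.3;json.dump(p.tolist(),open(P,"w"))
E
python3 pic.py 10 side top
```

```text
t 25.9 pos [598.2 203.4  61.3] psi 66.1 F [2.2 0.4 0.8] M [ 0.06 -0.36 -0.02] j [ 14.1  20.1  89.    0.   71.  -51.9] gap 0.0 cmd [598.1 203.5  61.3  66. ]
```

View pics/side10.png

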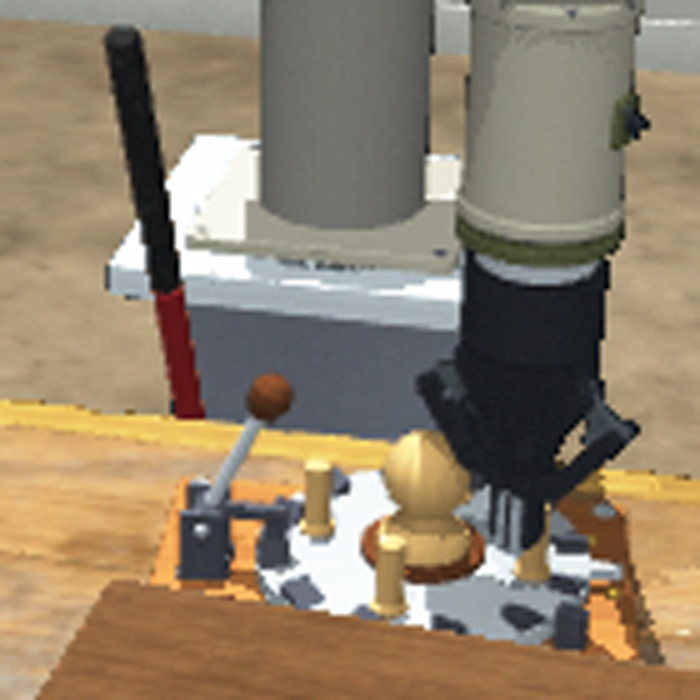

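View pics/top10.png

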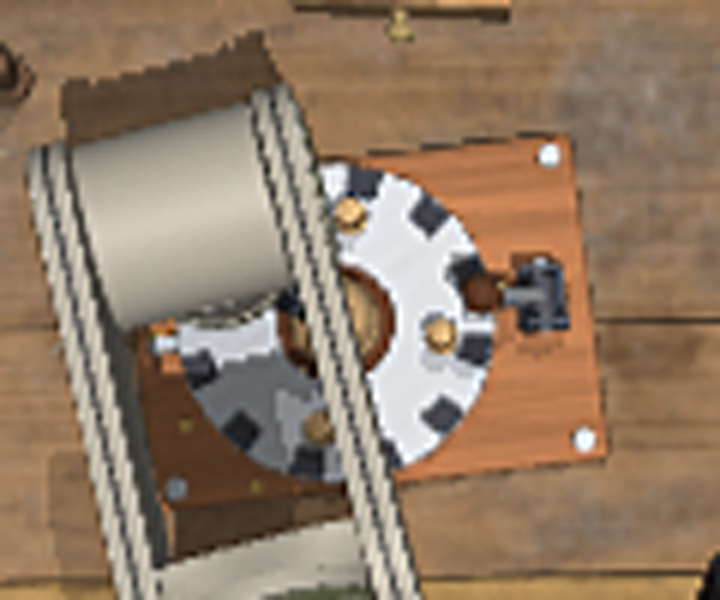

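```bash
cat > q2.py <<'E'
from h import *
C=np.array([571.83,146.19]);a0=.1103
def q(s,pts,lo):
    for p in pts:
        w=back(s,(200+(p[0]+.5)/6-.5,160+(p[1]+.5)/6-.5),82)[:2]-C
        th=np.arctan2(w[1],w[0])-a0-.785
        print("r",round(np.hypot(*w),1),"q",round(float((th-lo)%(np.pi/2)+lo),3))
E
python3 - <<'E'
from q2 import *
q(load("top10.pkl"),[(350,212),(440,334),(319,424)],0.2)
from plan import *
def F(phi,r=61): return W(r*np.cos(phi),r*np.sin(phi))
f0=np.radians(66.0)-a;print(f0)
t=np.arange(1,16)/15;e=3*t*t-2*t**3
ph=np.r_[f0+(1.565-f0)*e,[1.565]*5]
w=[[*F(f),61.3,np.degrees(a+f)] for f in ph]
for i in range(2): print(i);emit(w[10*i:10*i+10])
E
```

```text
r 63.9 q 0.516
r 63.0 q 0.528
r 61.8 q 0.53
1.0399173063162575
0
[255, 0.0, -0.001, -0.0, -0.006, 0, 0],
[255, 0.0, -0.001, -0.001, -0.025, 0, 0],
[255, 0.0, -0.001, -0.003, -0.054, 0, 0],
[255, 0.0, -0.001, -0.005, -0.092, 0, 0],
[255, 0.0, -0.001, -0.008, -0.136, 0, 0],
[255, 0.0, -0.002, -0.011, -0.185, 0, 0],
[255, 0.0, -0.002, -0.014, -0.236, 0, 0],
[255, 0.0, -0.003, -0.017, -0.288, 0, 0],
[255, 0.0, -0.004, -0.02, -0.34, 0, 0],
[255, 0.0, -0.005, -0.023, -0.389, 0, 0],
end pose [575.  208.3  61.3  88.3]
1
[255, 0.0, -0.0, -0.003, -0.044, 0, 0],
[255, 0.0, -0.0, -0.005, -0.081, 0, 0],
[255, 0.0, -0.0, -0.007, -0.11, 0, 0],
[255, 0.0, -0.001, -0.008, -0.129, 0, 0],
[255, 0.0, -0.001, -0.008, -0.136, 0, 0],
[255, 0.0, -0.001, -0.008, -0.136, 0, 0],
[255, 0.0, -0.001, -0.008, -0.136, 0, 0],
[255, 0.0, -0.001, -0.008, -0.136, 0, 0],
[255, 0.0, -0.001, -0.008, -0.136, 0, 0],
[255, 0.0, -0.001, -0.008, -0.136, 0, 0],
end pose [567.  207.5  61.3  96.1]
```

The top-view pins give q about 0.525, which is inside click 1 (0.474–0.654), and the knob is at its fully-in spot. Now the second click.

{"fn": "drive_tool", "kwargs": {
  "deltas": [
    [255,0,-0.001,0,-0.006,0,0],
    [255,0,-0.001,-0.001,-0.025,0,0],
    [255,0,-0.001,-0.003,-0.054,0,0],
    [255,0,-0.001,-0.005,-0.092,0,0],
    [255,0,-0.001,-0.008,-0.136,0,0],
    [255,0,-0.002,-0.011,-0.185,0,0],
    [255,0,-0.002,-0.014,-0.236,0,0],
    [255,0,-0.003,-0.017,-0.288,0,0],
    [255,0,-0.004,-0.02,-0.34,0,0],
    [255,0,-0.005,-0.023,-0.389,0,0]
  ]
}}

```text
time: 26.73
tool_pos: [575.1, 208.1, 61.2]
tcp_rot: [-17.1, 90.0, -18.5]
ft_force: [3.8, -0.9, -0.0]
finger_gap: 0.2
```

{"fn": "drive_tool", "kwargs": {
  "deltas": [
    [255,0,0,-0.003,-0.044,0,0],
    [255,0,0,-0.005,-0.081,0,0],
    [255,0,0,-0.007,-0.11,0,0],
    [255,0,-0.001,-0.008,-0.129,0,0],
    [255,0,-0.001,-0.008,-0.136,0,0],
    [255,0,-0.001,-0.008,-0.136,0,0],
    [255,0,-0.001,-0.008,-0.136,0,0],
    [255,0,-0.001,-0.008,-0.136,0,0],
    [255,0,-0.001,-0.008,-0.136,0,0],
    [255,0,-0.001,-0.008,-0.136,0,0]
  ]
}}

```text
time: 27.57
tool_pos: [567.0, 207.3, 61.1]
tcp_rot: [-173.1, 90.0, -167.0]
ft_force: [0.4, -0.7, -0.1]
finger_gap: -0.0
```

```bash
python3 pic.py 11 side top
```

```text
t 27.67 pos [567.  207.4  61.2] psi 96.1 F [0.3 0.  0.1] M [-0.02  0.03 -0.07] j [ 15.2  16.1  93.8   0.   70.1 -80.9] gap -0.1 cmd [567.  207.5  61.3  96.1]
```

View pics/side11.png

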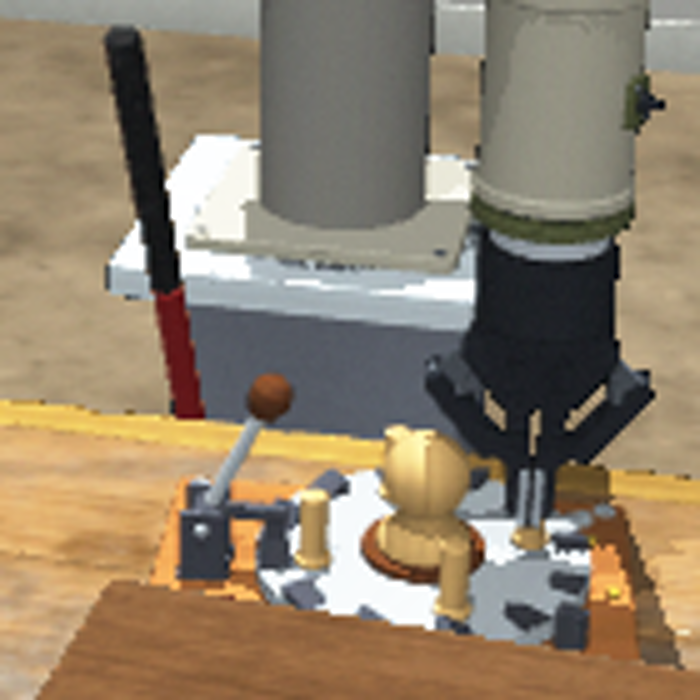

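View pics/top11.png

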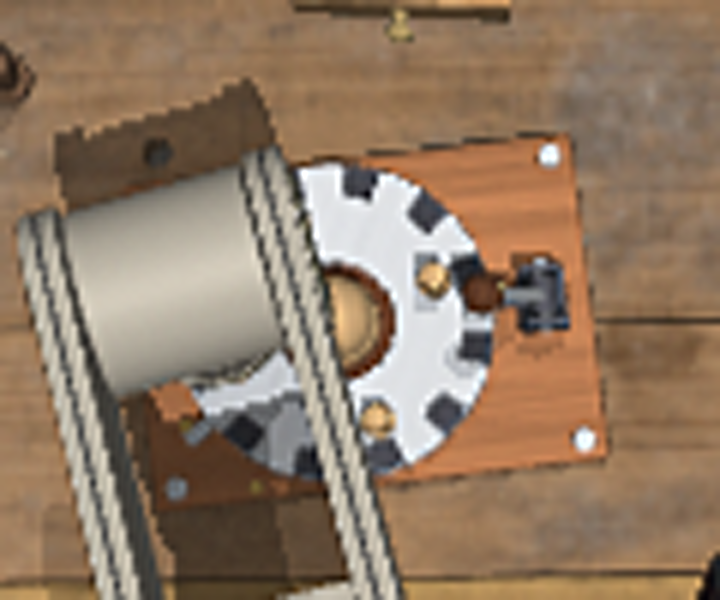

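```bash
python3 - <<'E'
from q2 import *
q(load("top11.pkl"),[(432,277),(377,418)],0.6)
from plan import *
p=cur();R=Rpsi(np.radians(p[3]));b=p.copy();b[:3]+=R@np.array([0,0,18.]);u=b.copy();u[2]=200
emit(line(p,b,4,False)+line(b,u,6))
c=cur();emit(line(c,[500,330-60,330,70],10))
E
```

```text
r 62.8 q 1.072
r 63.2 q 1.082
[255, 0.0, -0.0, 0.004, -0.0, 0, 0],
[255, 0.0, 0.0, 0.009, -0.0, 0, 0],
[255, 0.0, 0.0, 0.013, -0.0, 0, 0],
[255, 0.0, 0.0, 0.018, -0.0, 0, 0],
[255, -0.01, 0.0, 0.018, -0.0, 0, 0],
[255, -0.036, 0.0, 0.018, -0.0, 0, 0],
[255, -0.069, 0.0, 0.018, -0.0, 0, 0],
[255, -0.103, 0.0, 0.018, -0.0, 0, 0],
[255, -0.128, 0.0, 0.018, -0.0, 0, 0],
[255, -0.139, 0.0, 0.018, -0.0, 0, 0],
end pose [584.9 209.4 200.3  96.1]
[255, -0.004, 0.002, -0.002, 0.013, 0, 0],
[255, -0.013, 0.007, -0.008, 0.047, 0, 0],
[255, -0.028, 0.015, -0.017, 0.098, 0, 0],
[255, -0.046, 0.024, -0.027, 0.16, 0, 0],
[255, -0.065, 0.035, -0.039, 0.228, 0, 0],
[255, -0.084, 0.045, -0.051, 0.295, 0, 0],
[255, -0.102, 0.054, -0.061, 0.357, 0, 0],
[255, -0.116, 0.062, -0.07, 0.408, 0, 0],
[255, -0.126, 0.067, -0.076, 0.443, 0, 0],
[255, -0.13, 0.069, -0.078, 0.456, 0, 0],
end pose [500.  269.8 330.3  70. ]
```

q is about 1.077, mid-window for click 2 (0.998–1.178). Retreating.

{"fn": "drive_tool", "kwargs": {
  "deltas": [
    [255,0,0,0.004,0,0,0],
    [255,0,0,0.009,0,0,0],
    [255,0,0,0.013,0,0,0],
    [255,0,0,0.018,0,0,0],
    [255,-0.01,0,0.018,0,0,0],
    [255,-0.036,0,0.018,0,0,0],
    [255,-0.069,0,0.018,0,0,0],
    [255,-0.103,0,0.018,0,0,0],
    [255,-0.128,0,0.018,0,0,0],
    [255,-0.139,0,0.018,0,0,0]
  ]
}}

```text
time: 28.5
tool_pos: [587.2, 209.9, 206.5]
tcp_rot: [9.0, 89.6, 15.1]
ft_force: [1.6, 0.1, 1.1]
finger_gap: -0.0
```

{"fn": "drive_tool", "kwargs": {
  "deltas": [
    [255,-0.005,-0.001,-0.003,0,0,0],
    [255,-0.015,-0.005,-0.012,0,0,0],
    [255,-0.03,-0.01,-0.025,0,0,0],
    [255,-0.05,-0.017,-0.041,0,0,0],
    [255,-0.07,-0.024,-0.058,0,0,0],
    [255,-0.09,-0.031,-0.075,0,0,0],
    [255,-0.1,-0.038,-0.091,0,0,0],
    [255,-0.11,-0.043,-0.104,0,0,0],
    [255,-0.11,-0.047,-0.113,0,0,0],
    [255,-0.11,-0.048,-0.116,0,0,0]
  ]
}}

```text
time: 29.33
tool_pos: [473.6, 148.6, 309.8]
tcp_rot: [-167.1, 89.9, -161.0]
ft_force: [-0.4, -0.3, -1.1]
finger_gap: -0.1
```

{"fn": "drive_tool", "kwargs": {
  "deltas": [
    [255,0,0,0,0,0,0],
    [255,0,0,0,0,0,0],
    [255,0,0,0,0,0,0],
    [255,0,0,0,0,0,0],
    [255,0,0,0,0,0,0],
    [255,0,0,0,0,0,0],
    [255,0,0,0,0,0,0],
    [255,0,0,0,0,0,0],
    [255,0,0,0,0,0,0],
    [255,0,0,0,0,0,0]
  ]
}}

```text
time: 30.17
tool_pos: [474.8, 149.2, 310.3]
tcp_rot: [28.1, 90.0, 34.3]
ft_force: [-0.1, 0.2, 0.0]
finger_gap: -0.2
```

```bash
python3 pic.py 12 side top; python3 -c "
from h import *
crop(load('side12.pkl'),0,0,560,420,1.4,'pics/s12f.png')"
```

```text
t 30.27 pos [474.8 149.2 310.3] psi 96.1 F [-1.   1.1  0. ] M [-0.02  0.   -0.07] j [ 11.5  -9.6  94.    0.   95.6 -84.6] gap 0.1 cmd [500.  269.8 330.3  70. ]
```

View pics/side12.png

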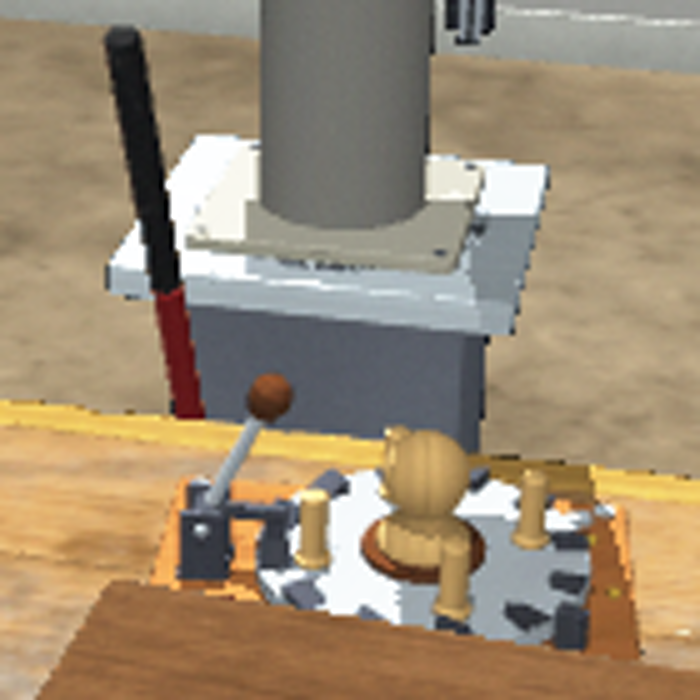

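View pics/top12.png

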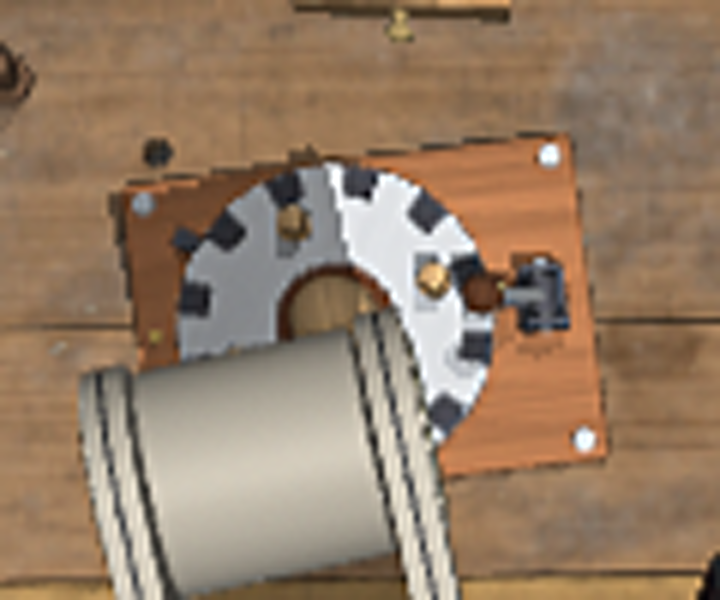

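View pics/s12f.png

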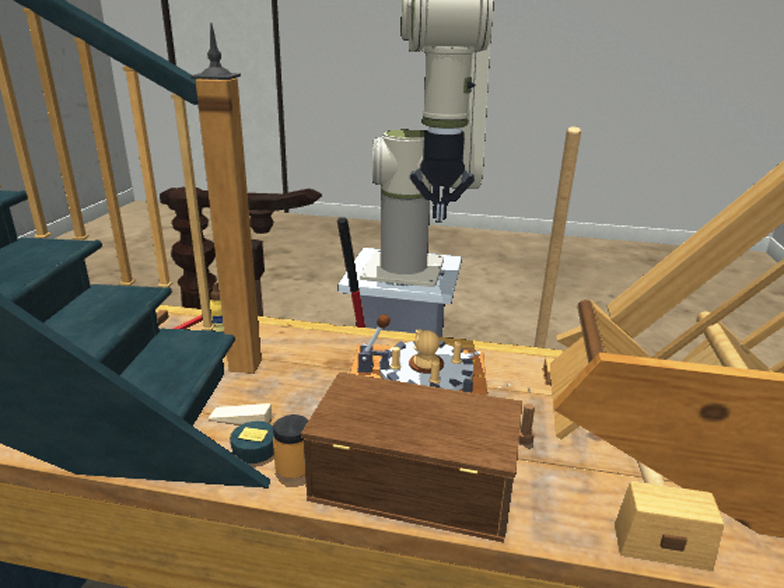

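The arm is clear of everything. The knob at (270,395) sits exactly where it did when fully in, and the bystanders in view are unmoved. One last check of q, then I'll hand in.

```bash
python3 - <<'E'
from q2 import *
q(load("top12.pkl"),[(293,221),(432,277)],0.6)
from bench import hand_in,sense
print(sense()['qd'].round(2)); print(hand_in())
E
```

```text
r 62.6 q 1.057
r 62.8 q 1.072
[ 0.11  0.1  -0.02 -0.04  0.04  0.08]
the job is handed in; nothing more can be done
None
```

The job is done and handed in: the wheel sits at click 2 with the pawl fully dropped in, and the gripper is clear of everything. It took about 30 s of the 69 s allowed.

- **Pawl out and wheel home:** I threw the pawl lever out with the shut fingers, then pushed pin_0 round clockwise until the wheel met its stop. There another 1 mm of command moved it only 0.1 mm and the force rose to 11 N. The top picture showed the tab lying against the stop block.
- **Pawl in and two clicks:** I threw the pawl in again, then pushed pin_0 forward one click at a time with a stop after each.

| Stop | Measured wheel angle (rad) | Fully-down range (rad) |
|---|---|---|
| Click 1 | about 0.525 | 0.474–0.654 |
| Click 2, final | 1.06–1.07 | 0.998–1.178 |

- **Last checks:** The knob is at its fully-in position in both views. The bench dog is unmoved in the pictures, and I saw no sign that the glue bottle or sanding block were touched. The highest force I read was about 14 N, at the stop.
- **Disagreements:** The top-camera axis estimate differed by about 2 mm from my first two-view fit. To allow for that, I measured the final angles against the home picture. At click 1 the arm-based estimate was about 0.03 rad higher than the picture, which is within the margin.

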